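# Pack a plate cassette and push it up the reader's ramp

### The arm

A 7-joint arm with a two-finger parallel gripper is mounted at the origin on the work surface. World frame = base frame: x ahead of the robot, y to its left, z up, the work surface at z = 0. Lengths are in m, angles in rad, forces in N, time in s.
With the tool pointing down it reaches from about 0.425 to 0.925 m from the base axis. Payload 6.8 kg.
Tool frame: the origin (TCP) lies at the centre of the arm's flange, where the gripper is bolted on; the fingertips stand 173 mm ahead of it and the grasp point (between the pads) lies 155 mm ahead of it (finger_overhang is the distance from the TCP to the fingertips, in m); y points along the fingers, z is the direction in which the jaws open and shut, and the axes are right-handed (so a half turn about y gives the same grasp; the last joint's range is limited). The gripper opens to 85 mm and grips with 20 to 120 N. Pads are 22 mm wide; open, the fingers measure 114 mm over their backs; the gripper's body (76 mm by 85 mm) begins 54 mm behind the grasp point. The pads swing forward as they close: fully open they stand 13 mm farther back than shut.
Start: joints at [-1.335, 0.477, 0.022, 1.555, -0.011, 1.109, -0.083], TCP at [0.228, 0.636, 0.405] pointing down, gripper open.
Joint ranges: [-2.96, 2.96], [-0.34, 2.1], [-1.41, 1.46], [0.24, 2.44], [-1.37, 4.51], [0.17, 1.92], [-2.96, 2.96]. Speed limits (rad/s): [2.39, 2.39, 3.14, 3.14, 3.14, 3.14, 3.14].

### API

Orientations are given as a rotation vector (axis times angle).
In Python, from bench import get_obs, grab_frame, hand_in, finger_overhang gives the robot as it stands. The module is installed in compiled form; this text tells all that it offers.
- The arm moves only by the shell command python3 -m jog 'ROWS' [FORCE]. ROWS is JSON, a list of rows, each a list of 3 entries, a list of its own where there are three numbers: the shift along the tool's x, y, z in cm, then the turn about the tool's y in rad, then the gripper command: -1 is fully open, 1 is shut, values between are in proportion. In form: [[[x, y, z], twist, gripper], ...]. A call has 1 to 10 rows; each row is the pose to reach, as a shift and turn from the pose commanded when the call began, along the tool's axes at that moment; what a row does not reach only later rows make up. A row lasts 1/8 s, in which the tool goes at most 62.5 mm and 10.7 degrees, less where a joint would pass 70% of its speed; a pose out of reach is approached as far as the arm can. A call with a gripper value outside its range is refused whole. The fingers move at their own pace and stop on an object; FORCE is the grip in N (left out, the last holds). Time passes only in rows, so rows that repeat a pose let the fingers close. It gives the time, the measured TCP pose, the force and the opening at its end, in the units of the state.
- get_obs(): the state, without advancing time (a new reading comes with each control period).
- grab_frame(name): name is "scene" or "side" or "wrist"; returns a dict with "image" (400x640x3 uint8, blue, green, red), "fx", "fy", "cx", "cy" (pixels), "origin" and "rotation" of the camera in the world. Camera axes: x right, y up, looking along -z (the intrinsics and any distortion apply to the point x, -y, -z); pixel columns grow to the right and rows downward; lengths in m; the calibration is good to about 2 mm. A picture is of the moment at which its call begins. There is no depth.
- hand_in(): hands the job in, once; it reports no verdict.
The state is a dict: "clock": time; "joints": joint angles; "qvel": joint speeds; "tau": joint torques, N m; "tcp_pos": TCP position; "orientation": TCP orientation; "contact_force": force on the tool from outside, world axes, zero at the start; "moment": the same for the moment, N m; "grip_width": finger opening in m.
Only numpy, scipy, OpenCV 4.12 (cv2) and the standard library are available. Lean on these libraries where they do the work, as an engineer would, in place of code of your own. Each camera call takes 0.05 s, during which the arm holds its last target.

### The job

Pack the purple cassette with the combination of coloured spacer plates that fills its 20 mm deep well exactly level with the rim, lying flat one on the other. Then push the packed cassette, without lifting it, up the ramp and under the bridge until it rests squarely against the red stop, and leave it there. Leave the plates you do not need and all the other things on the bench where they stand.

Things in the scene. Friction and masses are not known exactly. Their poses are not given: they have to be found in the camera images.
- ramp: Aluminium ramp, 100 mm wide. Origin: middle of its foot line, on the running surface; x up the slope (8 degrees), y left across it, z square to it. Red stop's face at x = 160 mm, stop 30 mm high. Grey rails 10 mm high along ramp and landing, inner faces 34 mm either side of the middle. A cassette against the stop has its origin at x = 117.5 mm.
- reader: White reader that carries the ramp; fixed. Origin: bench level, middle of the near edge of its level landing; x towards the ramp. Landing: 130 mm long, its surface 12 mm above the bench, then the ramp's foot. Behind the stop is a low white box, 55 mm high.
- bridge (a point): Middle of the lower near edge of the white bridge beam over the upper ramp, 90 mm above the bench and 64 mm (level) beyond the ramp's foot. Beam level, 45 mm deep, top 135 mm above the bench; its posts stand 50 to 64 mm either side of the middle. Fixed.
- cassette: Purple cassette, loose between the rails of the landing: 85 (x, front to the ramp) by 64 (y) by 32 mm high, 0.25 to 0.5 kg. Origin: centre of its underside. Base 12 mm thick, on it a well 20 mm deep, 65 mm long, 49 mm wide. End walls 10 mm thick, full width and height. Its long sides are open above the base for the middle 45 mm, for the fingers.
- plate5_mid (a point): Centre of the red spacer plate: 60 mm (x) by 44 mm (y), 5 mm thick, lying flat on the bench at the start.
- plate8_mid (a point): Centre of the blue spacer plate: 60 mm (x) by 44 mm (y), 8 mm thick, lying flat on the bench at the start.
- plate12_mid (a point): Centre of the yellow spacer plate: 60 mm (x) by 44 mm (y), 12 mm thick, lying flat on the bench at the start.
- plate18_mid (a point): Centre of the green spacer plate: 60 mm (x) by 44 mm (y), 18 mm thick, lying flat on the bench at the start.
- beaker: Glass beaker, 68 mm across, 65 mm high, standing on the bench; origin at the centre of its underside. Not part of the job.
- jar: White sample jar, 44 mm across, 62 mm high, standing on the bench; origin at the centre of its underside. Not part of the job.
- vial_a: Glass vial with white cap, 23 mm across, 52 mm high, standing on the bench; origin at the centre of its underside. Not part of the job.
- vial_b: Glass vial with white cap, 23 mm across, 52 mm high, standing on the bench; origin at the centre of its underside. Not part of the job.
- vial_c: Glass vial with white cap, 23 mm across, 52 mm high, standing on the bench; origin at the centre of its underside. Not part of the job.
- vial_d: Glass vial with white cap, 23 mm across, 52 mm high, standing on the bench; origin at the centre of its underside. Not part of the job.
- vial_e: Glass vial with white cap, 23 mm across, 52 mm high, standing on the bench; origin at the centre of its underside. Not part of the job.
- cup: Small clear plastic cup, 40 mm across the mouth, 34 mm high, standing on the bench; origin at the centre of its underside. Not part of the job.
Not all that is in view belongs to the job. Of the things like the part that bears plate8_mid, leave any that is black or grey; of the rest the larger one is meant.

How it is judged:
By the outcome, as a careful person would: the job done as asked, in the order asked, and still so for the second after the job is handed in, with the robot touching nothing.
It also fails if it takes over 67 s, if anything falls off the work surface, if the arm or the gripper's body presses on something with over 40 N, if the wrist force passes 120 N, or if a joint passes its speed limit or range.

## Working session

There is one attempt and no reset: what is moved stays moved. The work goes in short steps, Python scripts to look and compute and a shell command to move; the robot and the scene stay as the last step left them, time stands still between calls to the robot, and variables do not carry over. Pictures are saved under pics/ and viewed, and the job is handed in when it is done.

```bash
mkdir -p pics; ls; cat > h.py <<'E'
import numpy as np, cv2
from bench import *
def save(cam,fn):
    f=grab_frame(cam); cv2.imwrite('pics/'+fn,f['image']); 
    import pickle; pickle.dump(f,open('pics/'+fn+'.pkl','wb')); return f
E
python3 - <<'E'
from h import *
for c in('scene','side','wrist'):
    f=save(c,c+'0.png'); print(c,{k:(np.round(v,4).tolist() if k!='image' else 0) for k,v in f.items()})
print(get_obs(),finger_overhang)
E
```

```text
pics
scene {'image': 0, 'fx': 380.3345, 'fy': 380.3345, 'cx': 318.1842, 'cy': 205.0997, 'origin': [1.2579, 0.092, 0.593], 'rotation': [0.7261, 0.8058, 1.5417]}
side {'image': 0, 'fx': 467.0691, 'fy': 467.0691, 'cx': 322.4967, 'cy': 198.4532, 'origin': [0.3067, 0.7115, 0.6894], 'rotation': [0.1887, -1.2654, -2.6035]}
wrist {'image': 0, 'fx': 317.9394, 'fy': 317.9394, 'cx': 318.3752, 'cy': 202.1736, 'origin': [0.1517, 0.6628, 0.372], 'rotation': [-0.2794, -0.1942, 1.2162]}
{'clock': 0.15, 'joints': array([-1.3351171 ,  0.47762517,  0.02237274,  1.55618641, -0.01148615,
        1.10933497, -0.08311204]), 'qvel': array([-0.00177223, -0.00283226, -0.00103922, -0.00172324, -0.00014253,
       -0.0004432 , -0.00077997]), 'tau': array([ 2.07079065e-03, -5.96924508e+01,  1.60981346e+00, -2.81486911e+01,
        1.26355252e-02,  6.56264820e-03,  2.13060366e-05]), 'tcp_pos': array([0.22744197, 0.63530973, 0.4039554 ]), 'orientation': array([-1.55533245,  0.26991913, -0.26972927]), 'contact_force': array([ 0.14036181, -0.20627019,  0.03650928]), 'moment': array([-0.01283443, -0.00854333, -0.0014187 ]), 'grip_width': 0.08522463862498166} 0.1734
```

View pics/scene0.png

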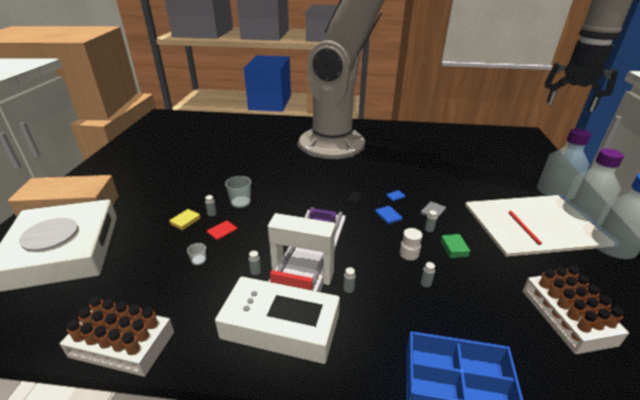

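View pics/side0.png

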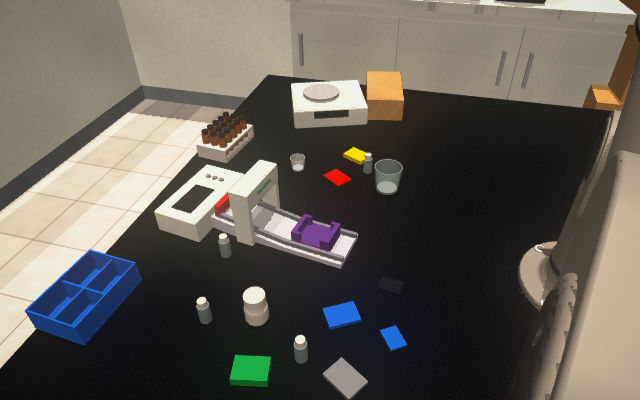

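View pics/wrist0.png

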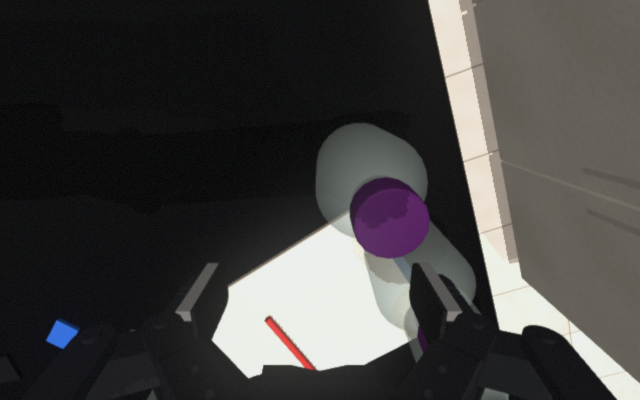

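```bash
python3 - <<'E'
import cv2
s=cv2.imread('pics/side0.png');c=cv2.imread('pics/scene0.png')
cv2.imwrite('pics/z1.png',cv2.resize(s[140:275,150:370],None,fx=3.6,fy=3.6,interpolation=cv2.INTER_CUBIC))
cv2.imwrite('pics/z2.png',cv2.resize(c[190:370,200:360],None,fx=3.3,fy=3.3,interpolation=cv2.INTER_CUBIC))
E
```

```text
(no output)
```

View pics/z1.png

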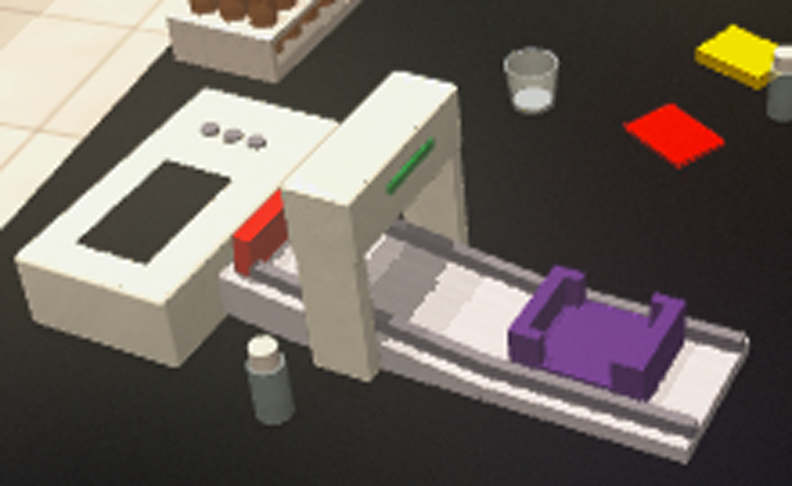

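View pics/z2.png

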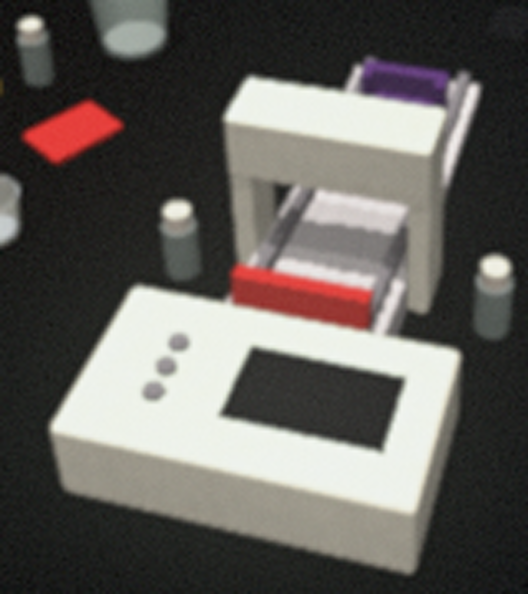

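```bash
cat >> h.py <<'E'
import pickle
from scipy.spatial.transform import Rotation as R
from scipy.optimize import least_squares, minimize
def load(fn): return pickle.load(open('pics/'+fn+'.pkl','rb'))
def proj(f,P):
    P=np.atleast_2d(P); q=(P-f['origin'])@R.from_rotvec(f['rotation']).as_matrix()
    return np.c_[f['cx']+f['fx']*q[:,0]/-q[:,2], f['cy']+f['fy']*-q[:,1]/-q[:,2]]
def ray(f,uv,z):
    d=np.array([(uv[0]-f['cx'])/f['fx'],-(uv[1]-f['cy'])/f['fy'],-1]); d=R.from_rotvec(f['rotation']).as_matrix()@d
    o=np.array(f['origin']); return o+d*(z-o[2])/d[2]
def tf(p,L):
    x,y,a=p; L=np.atleast_2d(L); c,s=np.cos(a),np.sin(a)
    return np.c_[x+c*L[:,0]-s*L[:,1], y+s*L[:,0]+c*L[:,1], L[:,2]]
def box(lx,ly,z0,z1): return np.array([[sx*lx/2,sy*ly/2,z] for sx in(-1,1) for sy in(-1,1) for z in(z0,z1)])
def fitbox(fs,masks,B,p0):
    S=8
    def cost(p):
        t=0
        for f,m in zip(fs,masks):
            h=cv2.convexHull(proj(f,tf(p,B)).astype(np.float32))
            im=np.zeros(m.shape,np.uint8); cv2.fillConvexPoly(im,np.round(h*16*1.0+0).astype(np.int32),255,cv2.LINE_AA,4)
            a=im/255.; b=m/255.; t+=np.abs(a-b).sum()/b.sum()
        return t
    best=None
    for a in np.arange(0,np.pi,np.pi/6):
        p=np.array([p0[0],p0[1],a])
        r=minimize(cost,p,method='Nelder-Mead',options=dict(initial_simplex=p+np.array([[0,0,0],[.01,0,0],[0,.01,0],[0,0,.3]]),xatol=1e-5,fatol=1e-5,maxiter=400))
        if best is None or r.fun<best.fun: best=r
    return best
E
python3 - <<'E'
from h import *
fs,fc=load('side0.png'),load('scene0.png')
S=lambda u,v:(u/3.6+150-.36,v/3.6+140-.36); C=lambda u,v:(u/3.3+200-.35,v/3.3+190-.35)
mm=1e-3
obs=[(fs,S(348,207),(194,64,135)),(fs,S(458,88),(194,-64,135)),(fs,S(688,462),(0,50,0)),
(fc,C(250,77),(194,-64,135)),(fc,C(447,107),(194,64,135))]
def res(p): return np.concatenate([proj(f,tf(p,np.array([L])*mm))[0]-uv for f,uv,L in obs])
r=least_squares(res,[.5,0,0]); print(r.x,np.round(r.fun,1))
Rp=r.x
s=fs['image'].copy();c=fc['image'].copy()
ca,sa=np.cos(np.radians(8)),np.sin(np.radians(8))
def ramp(x,y,z): return (130+x*ca-z*sa,y,12+x*sa+z*ca)
pts=[(0,50,0),(0,-50,0),(0,50,12),(0,-50,12),(130,34,12),(130,-34,12),(0,34,22),(0,-34,22),ramp(160,34,0),ramp(160,-34,30),ramp(160,34,30),(194,64,90),(194,-64,90),(194,0,135),(194,50,0)]
for n,f,im,k,o in(('a',fs,s,3.6,(150,140)),('b',fc,c,3.3,(200,190))):
    z=cv2.resize(im[o[1]:o[1]+180,o[0]:o[0]+220],None,fx=k,fy=k)
    for P in pts:
        u=(proj(f,tf(Rp,np.array([P])*mm))[0]-o+.5)*k; cv2.circle(z,tuple(int(round(t)) for t in u),3,(0,255,0),-1)
    cv2.imwrite(f'pics/ov{n}.png',z[:600])
E
```

```text
[ 0.44876577  0.02449342 -0.13652832] [-0.2 -1.4  0.1 -2.1 -0.2 -0.3  0.6 -0.8  1.5 -0.3]
```

```bash
python3 - <<'E'
from h import *
fs,fc=load('side0.png'),load('scene0.png')
def mask(im,col):
    h=cv2.cvtColor(im,cv2.COLOR_BGR2HSV)
    lo,hi={'yellow':((22,120,80),(35,255,255)),'blue':((100,130,90),(118,255,255)),'green':((50,130,60),(75,255,255)),'red':((0,170,90),(6,255,255)),'purple':((128,70,30),(150,255,255))}[col]
    return cv2.inRange(h,lo,hi)
for col in('yellow','blue','red','green','purple'):
    for n,f in(('side',fs),('scene',fc)):
        m=mask(f['image'],col); k,l,st,ce=cv2.connectedComponentsWithStats(m)
        for i in range(1,k):
            if st[i,4]>40: print(col,n,st[i].tolist(),np.round(ce[i]),np.round(ray(f,ce[i],.005),3))
E
```

```text
yellow side [343, 147, 23, 18, 261] [355. 155.] [ 0.517 -0.332  0.005]
yellow scene [169, 208, 31, 22, 389] [184. 219.] [ 0.511 -0.339  0.005]
blue side [25, 250, 117, 95, 5910] [ 85. 295.] [0.905 0.273 0.005]
blue side [323, 301, 38, 29, 737] [341. 315.] [0.425 0.19  0.005]
blue side [380, 325, 27, 26, 418] [393. 338.] [0.328 0.215 0.005]
blue scene [584, 4, 56, 160, 2212] [615.  87.] [-0.817  1.361  0.005]
blue scene [244, 56, 45, 55, 1899] [265.  83.] [-0.659 -0.402  0.005]
blue scene [387, 190, 18, 11, 128] [396. 195.] [0.33  0.21  0.005]
blue scene [375, 205, 27, 19, 295] [388. 214.] [0.426 0.186 0.005]
blue scene [409, 331, 115, 69, 6093] [458. 369.] [0.862 0.286 0.005]
red side [323, 169, 28, 18, 278] [337. 177.] [ 0.539 -0.221  0.005]
red side [215, 193, 13, 23, 99] [220. 204.] [ 0.777 -0.047  0.005]
red scene [510, 212, 30, 32, 77] [525. 227.] [0.442 0.527 0.005]
red scene [207, 220, 30, 20, 344] [221. 229.] [ 0.544 -0.23   0.005]
red scene [270, 271, 42, 18, 321] [291. 279.] [ 0.69  -0.029  0.005]
green side [229, 355, 43, 32, 1168] [250. 370.] [0.541 0.337 0.005]
green scene [441, 233, 29, 25, 452] [455. 245.] [0.533 0.34  0.005]
purple side [291, 213, 50, 38, 1123] [315. 233.] [ 0.532 -0.007  0.005]
purple scene [568, 128, 23, 17, 304] [579. 136.] [-0.163  0.913  0.005]
purple scene [597, 148, 27, 19, 399] [610. 157.] [0.004 0.94  0.005]
purple scene [310, 208, 27, 13, 267] [322. 214.] [0.448 0.013 0.005]
```

View pics/ova.png

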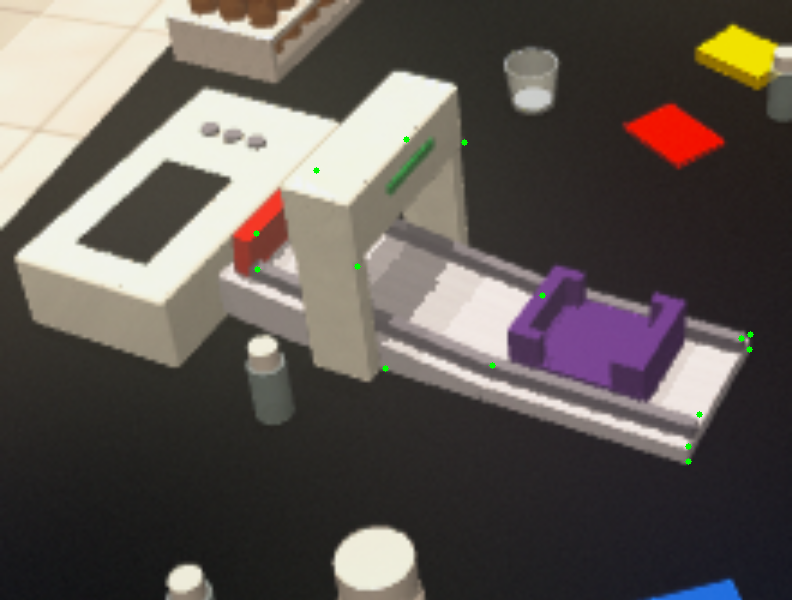

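View pics/ovb.png

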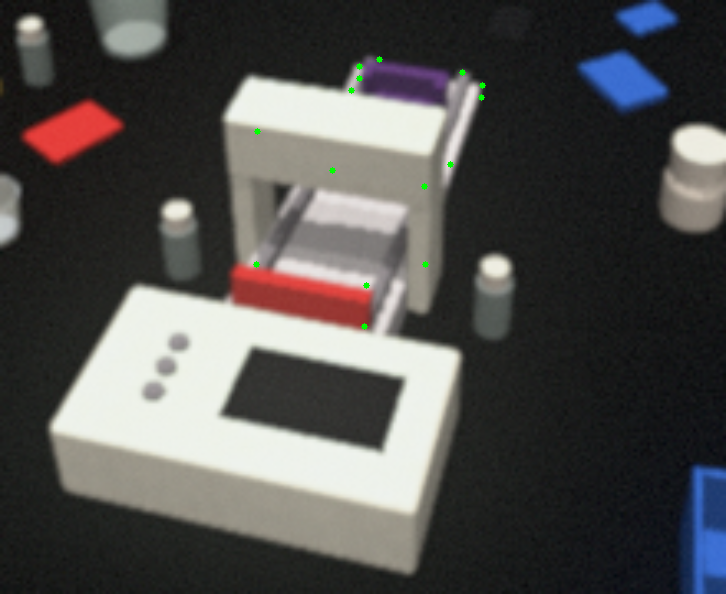

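```bash
python3 - <<'E'
from h import *
f=load('scene0.png')
cv2.imwrite('pics/z3.png',cv2.resize(f['image'][0:120,520:640],None,fx=5,fy=5,interpolation=cv2.INTER_CUBIC))
o=get_obs(); M=R.from_rotvec(o['orientation']).as_matrix(); print(np.round(M,3))
p=o['tcp_pos']
for d in(.101,.155,.160,.1734): print(d,np.round(proj(f,p+M[:,1]*d+np.outer([-.057,0,.057],M[:,2]))),np.round(proj(f,p+M[:,1]*d+np.outer([-.038,.038],M[:,0]))))
E
```

```text
[[ 0.941 -0.     0.337]
 [-0.337 -0.001  0.941]
 [ 0.    -1.    -0.001]]
0.101 [[553.  82.]
 [579.  85.]
 [605.  88.]] [[578.  81.]
 [580.  89.]]
0.155 [[546. 102.]
 [570. 106.]
 [596. 110.]] [[570. 101.]
 [571. 111.]]
0.16 [[545. 104.]
 [570. 108.]
 [595. 111.]] [[569. 103.]
 [570. 113.]]
0.1734 [[544. 109.]
 [568. 113.]
 [593. 116.]] [[567. 108.]
 [568. 118.]]
```

View pics/z3.png

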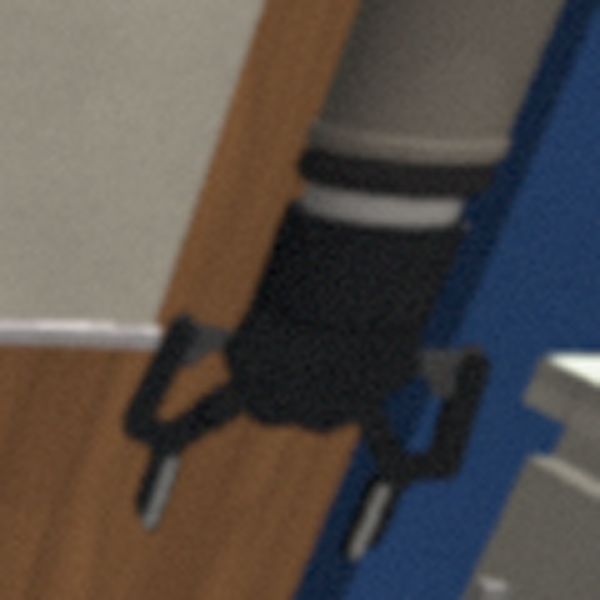

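```bash
python3 - <<'E'
from h import *
fs,fc=load('side0.png'),load('scene0.png')
S=lambda u,v:(u/3.6+150-.36,v/3.6+140-.36); C=lambda u,v:(u/3.3+200-.35,v/3.3+190-.35)
p=np.array([ 0.44876577,0.02449342,-0.13652832]); c,s=np.cos(p[2]),np.sin(p[2])
def loc(P): d=P[:2]-p[:2]; return np.round([1e3*(c*d[0]+s*d[1]),1e3*(-s*d[0]+c*d[1])],1)
for n,u,z in(('topnear+',(348,207),.135),('topnear-',(458,88),.135),('topfar+',(283,190),.135),('topfar-',(393,72),.135),('post foot near',(373,381),.0),('post foot far',(317,362),.0),('boxtop corner near+',(165,305),.055),('boxtop near-',(340,122),.055),('stop topR',(237,238),.064)):
    print('side',n,loc(ray(fs,S(*u),z)))
for n,u,z in(('topnear-',(250,77),.135),('topnear+',(447,107),.135),('topfar-',(227,120),.135),('topfar+',(432,155),.135),('boxtop near-',(137,287),.055),('boxtop near+',(460,350),.055),('boxfar-',(52,428),.055),('stop -',(236,268),.064),('stop+',(372,293),.064)):
    print('scene',n,loc(ray(fc,C(*u),z)))
E
```

```text
side topnear+ [191.3  67.6]
side topnear- [190.4 -56.9]
side topfar+ [232.   68.3]
side topfar- [234.6 -57.1]
side post foot near [194.8  62.5]
side post foot far [234.   61.3]
side boxtop corner near+ [302.6 102. ]
side boxtop near- [304.8 -95.1]
side stop topR [291.4  43.1]
scene topnear- [197.  -64.3]
scene topnear+ [195.8  61.3]
scene topfar- [242.  -62.7]
scene topfar+ [242.7  62.7]
scene boxtop near- [311.8 -98.9]
scene boxtop near+ [311.1  96.5]
scene boxfar- [418.3 -99.9]
scene stop - [290.4 -44. ]
scene stop+ [289.6  39.5]
```

```bash
cat >> h.py <<'E'
def mask(im,col):
    h=cv2.cvtColor(im,cv2.COLOR_BGR2HSV)
    lo,hi={'yellow':((22,120,80),(35,255,255)),'blue':((100,130,90),(118,255,255)),'green':((50,130,60),(75,255,255)),'red':((0,170,90),(6,255,255)),'purple':((128,70,30),(150,255,255))}[col]
    return cv2.inRange(h,lo,hi)
def comp(m,uv):
    k,l,st,ce=cv2.connectedComponentsWithStats(m); i=min((j for j in range(1,k) if st[j,4]>40),key=lambda j:np.hypot(*(ce[j]-uv))); return ((l==i)*255).astype(np.uint8)
E
python3 - <<'E'
from h import *
fs,fc=load('side0.png'),load('scene0.png')
for col,us,uc,p0,t in(('yellow',(355,155),(184,219),(.514,-.335),.012),('blue',(341,315),(388,214),(.426,.188),.008),('blue',(393,338),(396,195),(.33,.21),.006)):
    ms,mc=comp(mask(fs['image'],col),us),comp(mask(fc['image'],col),uc)
    B=box(.06,.044,0,t)
    for F,M in(([fs,fc],[ms,mc]),([fs],[ms]),([fc],[mc])):
        r=fitbox(F,M,B,p0); print(col,np.round(r.x,4),round(r.fun,3))
# nearby items
for n,u in(('vial near yellow',(368,172)),('beaker',(388,190)),('jar',(256,322)),('vial',(301,360)),('grey',(345,378)),('black',(391,285))): print(n,np.round(ray(fs,u,0),3))
for n,u in(('vial near yellow',(211,214)),('beaker',(239,204))): print(n,np.round(ray(fc,u,0),3))
E
```

```text
yellow [ 0.5128 -0.3364  2.6852] 0.498
yellow [ 0.5137 -0.3318 -0.4914] 0.341
yellow [ 0.5117 -0.3379 -0.4604] 0.074
blue [0.4252 0.187  3.6958] 0.287
blue [0.4258 0.1881 3.7002] 0.142
blue [0.4239 0.1861 3.6744] 0.13
blue [ 0.3226  0.2113 -0.1497] 2.151
blue [0.3295 0.2056 1.7076] 1.11
blue [0.3207 0.2112 3.0077] 0.91
vial near yellow [ 0.468 -0.27   0.   ]
beaker [ 0.406 -0.207  0.   ]
jar [0.57  0.242 0.   ]
vial [0.469 0.294 0.   ]
grey [0.391 0.307 0.   ]
black [0.351 0.093 0.   ]
vial near yellow [ 0.477 -0.281  0.   ]
beaker [ 0.422 -0.221  0.   ]
```

```bash
cat >> h.py <<'E'
def plan(x,y,z,psi=None):
    o=get_obs(); M=R.from_rotvec(o['orientation']).as_matrix(); p0=np.arctan2(M[1,0],M[0,0])
    d=M.T@(np.array([x,y,z])-o['tcp_pos'])*100
    print('shift cm',np.round(d,2),'twist',None if psi is None else round(-(psi-p0),3),'now',np.round(o['tcp_pos'],4),'psi',round(p0,4),'down',np.round(M[:2,1],4),'t',round(o['clock'],2),'F',np.round(o['contact_force'],1),'w',round(o['grip_width'],4))
E
python3 - <<'E'
from h import *
plan(.425,.187,.30,.554)
E
```

```text
shift cm [ 33.71  10.45 -35.53] twist -0.898 now [0.2274 0.6353 0.404 ] psi -0.3438 down [-0.0004 -0.0014] t 0.15 F [ 0.1 -0.2  0. ] w 0.0852
```

```bash
python3 -m jog '[[[33.7,10.4,-35.5],-0.9,-1],[[33.7,10.4,-35.5],-0.9,-1],[[33.7,10.4,-35.5],-0.9,-1],[[33.7,10.4,-35.5],-0.9,-1],[[33.7,10.4,-35.5],-0.9,-1],[[33.7,10.4,-35.5],-0.9,-1],[[33.7,10.4,-35.5],-0.9,-1],[[33.7,10.4,-35.5],-0.9,-1],[[33.7,10.4,-35.5],-0.9,-1],[[33.7,10.4,-35.5],-0.9,-1]]' 40; python3 - <<'E'
from h import *
plan(.425,.187,.18,.554)
save('wrist','w1.png');save('side','s1.png');save('scene','c1.png')
f=load('w1.png')
m=mask(f['image'],'blue'); k,l,st,ce=cv2.connectedComponentsWithStats(m)
print(st[1:].tolist()); 
i=1+np.argmax(st[1:,4]); mm=((l==i)*255).astype(np.uint8)
r=fitbox([f],[mm],box(.06,.044,0,.008),(.425,.187)); print(r.x,r.fun)
E
```

```text
clock: 1.4
tcp_pos: [0.4251, 0.188, 0.3007]
orientation: [-1.526, -0.435, 0.435]
contact_force: [0.1, 0.4, 1.0]
grip_width: 0.0855
shift cm [-0.06 12.07 -0.08] twist 0.002 now [0.4251 0.188  0.3007] psi 0.5557 down [-0.0002  0.0003] t 1.4 F [0.1 0.4 1. ] w 0.0855
[[379, 91, 54, 44, 2135], [289, 163, 53, 68, 3429]]
[0.42857487 0.18784832 3.72181311] 0.06734256257183538
```

View pics/w1.png

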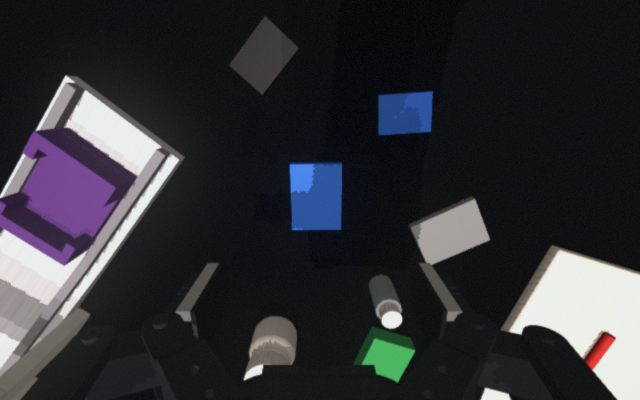

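View pics/s1.png

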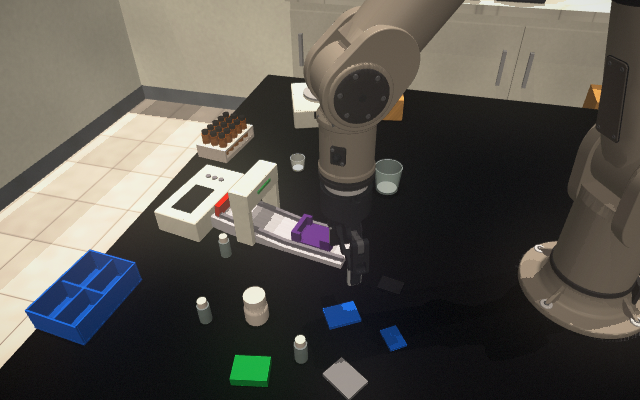

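View pics/c1.png

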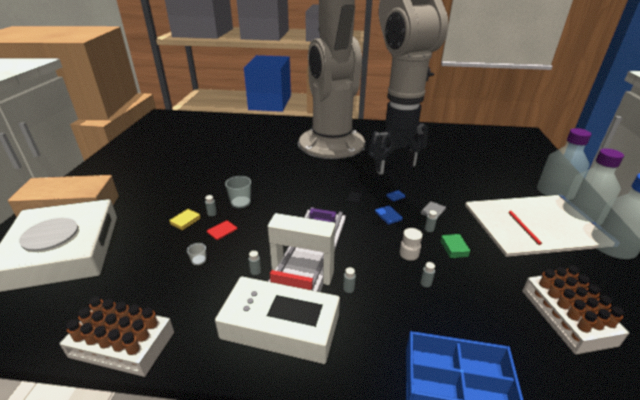

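```bash
python3 - <<'E'
from h import *
plan(.427,.1875,.1745,.568)
s=load('s1.png')['image'][150:300,290:400]; s=np.clip(s.astype(float)*3.5,0,255).astype(np.uint8)
cv2.imwrite('pics/z4.png',cv2.resize(s,None,fx=4,fy=4,interpolation=cv2.INTER_CUBIC))
o=get_obs();M=R.from_rotvec(o['orientation']).as_matrix();f=load('s1.png')
for d in(0,.06,.101,.16): print(d,(proj(f,o['tcp_pos']+M[:,1]*d+np.outer([-.038,0,.038],M[:,0]))-[290,150])*4)
E
```

```text
shift cm [ 0.09 12.64 -0.27] twist -0.009 now [0.4247 0.1892 0.3009] psi 0.559 down [0.0003 0.0008] t 1.55 F [-0.4  0.6  0.2] w 0.0852
0 [[320.41072466 106.95389236]
 [219.62054236 125.40160126]
 [116.29613    144.31315234]]
0.06 [[312.11376376 236.66195267]
 [216.5688382  255.65681507]
 [118.75042887 275.10365868]]
0.101 [[306.92692123 317.74890626]
 [214.66308098 336.999829  ]
 [120.28145528 356.69262934]]
0.16 [[300.06235593 425.06403786]
 [212.14327173 444.55229004]
 [122.30383888 464.46620905]]
```

View pics/z4.png

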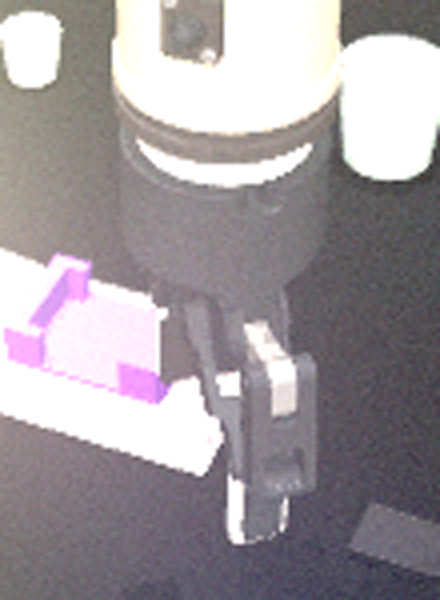

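```bash
python3 -m jog '[[[0.1,6,-0.27],-0.01,-1],[[0.1,11,-0.27],-0.01,-0.9],[[0.1,12.65,-0.27],-0.01,-0.7],[[0.1,12.65,-0.27],-0.01,-0.2],[[0.1,12.65,-0.27],-0.01,0.3],[[0.1,12.65,-0.27],-0.01,0.3],[[0.1,12.65,-0.27],-0.01,0.3]]' 40
```

```text
clock: 2.42
tcp_pos: [0.4276, 0.1861, 0.175]
orientation: [-1.524, -0.445, 0.442]
contact_force: [0.1, 0.0, -1.4]
grip_width: 0.0424
```

```bash
python3 -m jog '[[[0,-6,0],0,0.3],[[0,-12,0],0,0.3],[[0,-12,0],0,0.3]]'; python3 - <<'E'
from h import *
save('wrist','w2.png'); plan(.5,0,.3,-.1365)
E
```

```text
clock: 2.8
tcp_pos: [0.429, 0.1866, 0.2988]
orientation: [-1.523, -0.451, 0.435]
contact_force: [-0.5, 0.4, -0.9]
grip_width: 0.0426
shift cm [ -3.9   -0.36 -19.57] twist 0.702 now [0.428  0.1862 0.2965] psi 0.5659 down [0.0048 0.0029] t 2.85 F [ 0.1  0.  -1. ] w 0.0425
```

View pics/w2.png

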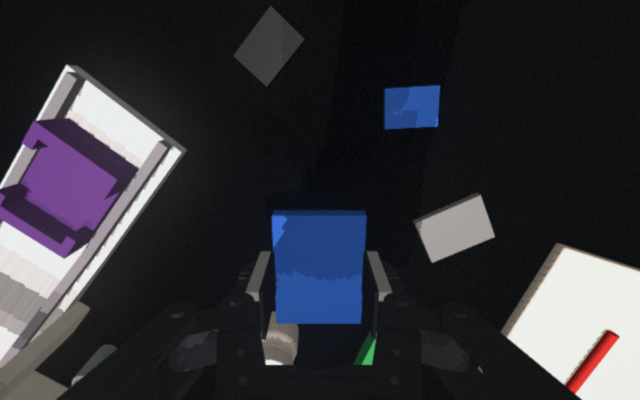

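```bash
cat >> h.py <<'E'
def fitheld(f,o,m,t,box0=(0,.165,0,0),L=.06,W=.044):
    M=R.from_rotvec(o['orientation']).as_matrix(); T=o['tcp_pos']
    B=np.array([[sx*L/2,sy*t/2,sz*W/2] for sx in(-1,1) for sy in(-1,1) for sz in(-1,1)])
    def hull(p):
        Q=B@R.from_rotvec([0,p[3],0]).as_matrix().T+p[:3]; return cv2.convexHull(proj(f,Q@M.T+T).astype(np.float32))
    def cost(p):
        im=np.zeros(m.shape,np.uint8); cv2.fillConvexPoly(im,np.round(hull(p)*16).astype(np.int32),255,cv2.LINE_AA,4)
        return np.abs(im/255.-m/255.).sum()/(m/255.).sum()
    p=np.array(box0,float)
    r=minimize(cost,p,method='Nelder-Mead',options=dict(initial_simplex=p+np.vstack([np.zeros(4),np.diag([.006,.005,.005,.1])]),xatol=1e-5,fatol=1e-5,maxiter=800))
    return r,hull(r.x)
E
python3 - <<'E'
from h import *
f=load('w2.png'); o=get_obs()
m=mask(f['image'],'blue'); k,l,st,ce=cv2.connectedComponentsWithStats(m); i=1+np.argmax(st[1:,4]); mm=((l==i)*255).astype(np.uint8); print(st[i])
r,h=fitheld(f,o,mm,.008); print(r.x,r.fun,np.round(h[:,0]).tolist())
for p in ((0,.155),(0,.1714)): print(proj(f,o['tcp_pos']+R.from_rotvec(o['orientation']).as_matrix()@[0,p[1],0]))
E
```

```text
[ 271  213   96  111 9760]
[ 7.76005410e-03  1.76566017e-01 -7.45415580e-05  1.85869276e-04] 0.027165702346512374 [[364.0, 220.0], [359.0, 323.0], [278.0, 323.0], [273.0, 220.0], [275.0, 214.0], [362.0, 214.0]]
[[318.65363749 280.19117743]]
[[318.61988422 262.1634014 ]]
```

```bash
python3 - <<'E'
from h import *
f=load('w2.png'); o=get_obs(); M=R.from_rotvec(o['orientation']).as_matrix()
for d in(.165,.171,.1766):
  for x in(0,.004,.008):
    Q=np.array([[x+sx*.03,d+sy*.004,sz*.022] for sx,sy,sz in((-1,-1,-1),(-1,-1,1),(1,-1,-1),(1,-1,1),(-1,1,-1))]); print(d,x,np.round(proj(f,Q@M.T+o['tcp_pos'])).tolist())
c=f['image'][180:350,220:420]; cv2.imwrite('pics/z5.png',cv2.resize(c,None,fx=3.5,fy=3.5))
E
```

```text
0.165 0 [[269.0, 213.0], [369.0, 213.0], [275.0, 326.0], [363.0, 326.0], [271.0, 207.0]]
0.165 0.004 [[269.0, 222.0], [368.0, 222.0], [275.0, 332.0], [362.0, 332.0], [272.0, 215.0]]
0.165 0.008 [[270.0, 230.0], [368.0, 230.0], [275.0, 339.0], [362.0, 339.0], [272.0, 223.0]]
0.171 0 [[271.0, 209.0], [367.0, 209.0], [276.0, 318.0], [361.0, 318.0], [273.0, 203.0]]
0.171 0.004 [[271.0, 217.0], [366.0, 217.0], [276.0, 324.0], [361.0, 324.0], [273.0, 211.0]]
0.171 0.008 [[271.0, 225.0], [366.0, 225.0], [277.0, 331.0], [360.0, 330.0], [274.0, 219.0]]
0.1766 0 [[272.0, 205.0], [365.0, 205.0], [277.0, 311.0], [360.0, 311.0], [274.0, 200.0]]
0.1766 0.004 [[273.0, 213.0], [365.0, 213.0], [278.0, 317.0], [359.0, 317.0], [275.0, 207.0]]
0.1766 0.008 [[273.0, 220.0], [364.0, 220.0], [278.0, 323.0], [359.0, 323.0], [275.0, 215.0]]
```

View pics/z5.png

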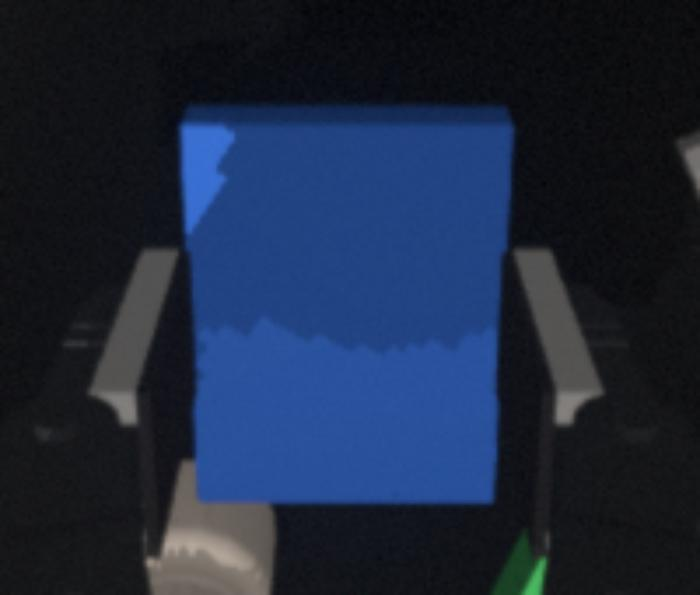

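```bash
python3 - <<'E'
from h import *
f=load('w2.png'); fs=load('side0.png')
cv2.imwrite('pics/z6.png',cv2.resize(f['image'][50:290,0:200],None,fx=2.5,fy=2.5,interpolation=cv2.INTER_CUBIC))
cv2.imwrite('pics/z7.png',cv2.resize(fs['image'][200:275,280:365],None,fx=8,fy=8,interpolation=cv2.INTER_CUBIC))
E
```

```text
(no output)
```

View pics/z6.png

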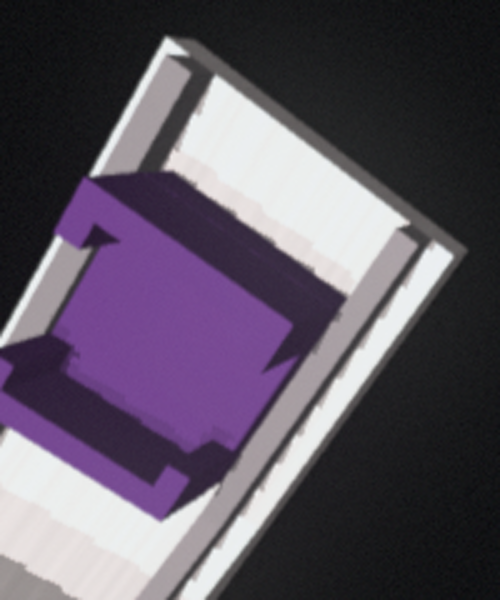

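View pics/z7.png

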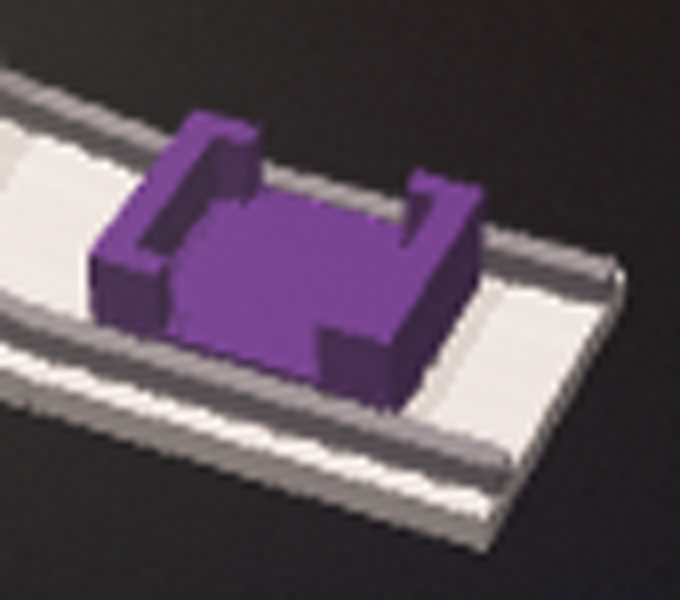

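```bash
python3 - <<'E'
from h import *
f=load('w2.png'); fs=load('side0.png'); fc=load('scene0.png')
A=lambda u,v:(u/2.5-.3,v/2.5+50-.3); S=lambda u,v:(u/8+280-.44,v/8+200-.44)
rp,rm,fp,fm=(-42.5,32,44),(-42.5,-32,44),(42.5,32,44),(42.5,-32,44)
W=[(f,A(87,178),rm),(f,A(292,325),rp),(f,A(162,520),fp),(f,A(345,298),(-42.5,32,12)),(f,A(175,172),(-42.5,-32,12))]
D=[(fs,S(95,258),fp),(fs,S(192,108),fm),(fs,S(485,188),rm),(fs,S(392,345),rp)]
C=[(fc,(364/3.3+200,62/3.3+190),rm),(fc,(448/3.3+200,72/3.3+190),rp)]
def fit(obs,p0):
    r=least_squares(lambda p:np.concatenate([proj(g,tf(p,np.array([L])*1e-3))[0]-uv for g,uv,L in obs]),p0); return r
for n,o in(('wrist',W),('side',D),('all',W+D)):
    r=fit(o,[.52,0,-.13]); print(n,np.round(r.x,4),np.round(r.fun,1))
print('reader wrist: corners')
L=[(f,A(167,38),(0,-50,12)),(f,A(455,258),(0,50,12))]
r=fit(L,[.45,0,-.13]);print(np.round(r.x,4),np.round(r.fun,1))
p=r.x
E
```

```text
wrist [ 0.5263  0.0151 -0.1434] [-1.3 -0.5  0.8  0.2 -0.8  1.6  3.1  0.9 -1.4 -1.4]
side [ 0.5232  0.0173 -0.1273] [-0.8 -0.1  0.1  0.2  0.3 -0.   0.3 -0.1]
all [ 0.526   0.0152 -0.1423] [-1.1 -0.9  1.1 -0.2 -0.5  1.4  3.3  0.6 -1.3 -1.7 -1.8 -1.2 -0.5 -0.7
 -0.7 -0.6 -1.1 -0.9]
reader wrist: corners
[ 0.4511  0.0259 -0.1435] [-0.1 -0.1  0.1  0.1]
```

```bash
python3 - <<'E'
from h import *
plan(.5215,.016,.24,-.14)
E
```

```text
shift cm [ -1.26   5.65 -19.38] twist 0.706 now [0.428  0.1862 0.2965] psi 0.5659 down [0.0048 0.0029] t 2.85 F [ 0.1  0.  -1. ] w 0.0425
```

```bash
python3 -m jog '[[[-0.4,0,-6],0.17,0.3],[[-0.8,1,-12],0.35,0.3],[[-1.26,3,-18],0.52,0.3],[[-1.26,5.6,-19.4],0.7,0.3],[[-1.26,5.6,-19.4],0.706,0.3],[[-1.26,5.6,-19.4],0.706,0.3],[[-1.26,5.6,-19.4],0.706,0.3]]'; python3 - <<'E'
from h import *
save('wrist','w3.png'); save('side','s3.png'); plan(.5215,.016,.24,-.14)
s=load('s3.png')['image'][180:280,280:380];cv2.imwrite('pics/z8.png',cv2.resize(s,None,fx=6,fy=6))
E
```

```text
clock: 3.72
tcp_pos: [0.5207, 0.0167, 0.2388]
orientation: [-1.567, 0.106, -0.107]
contact_force: [-0.0, -0.5, -0.8]
grip_width: 0.0421
shift cm [ 0.08 -0.11 -0.03] twist 0.003 now [0.5208 0.0164 0.2389] psi -0.1372 down [0.001  0.0007] t 3.83 F [-0.1 -0.1 -0.7] w 0.0426
```

View pics/w3.png

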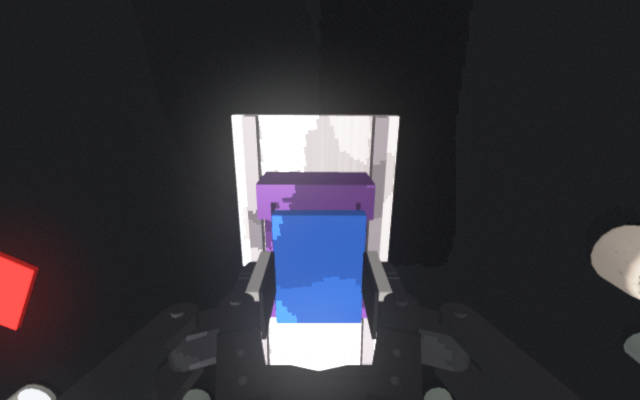

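View pics/s3.png

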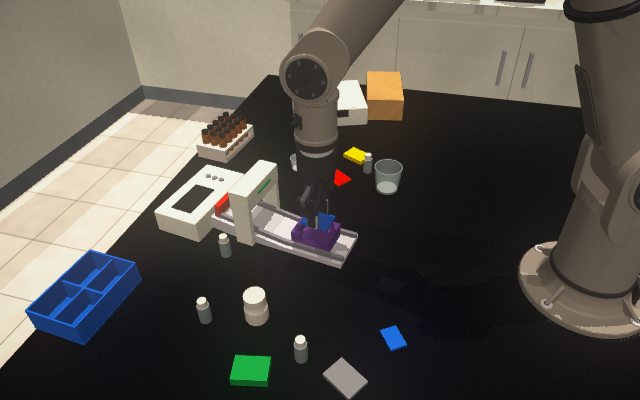

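```bash
python3 - <<'E'
from h import *
f=load('w3.png'); 
cv2.imwrite('pics/z9.png',cv2.resize(f['image'][100:350,210:430],None,fx=3,fy=2.4,interpolation=cv2.INTER_CUBIC)[:600])
E
```

```text
(no output)
```

View pics/z9.png

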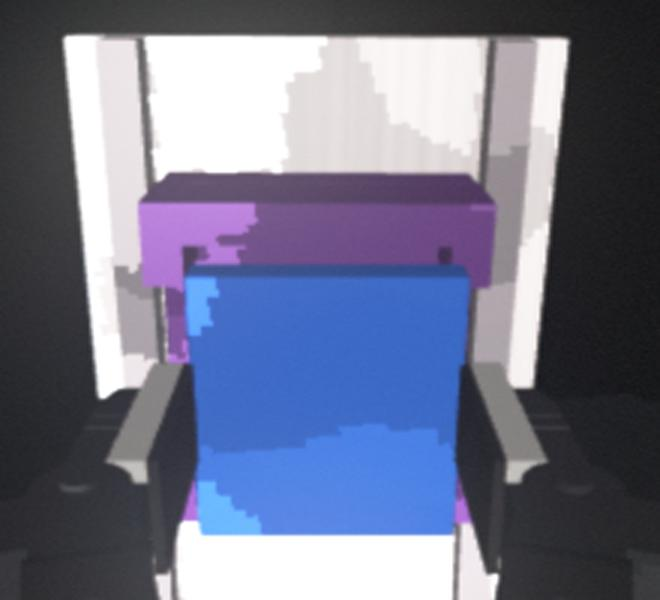

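```bash
python3 - <<'E'
from h import *
f=load('w3.png'); o=get_obs(); M=R.from_rotvec(o['orientation']).as_matrix()
Z=lambda u,v:(u/3+210-.33,v/2.4+100-.3)
for n,u,z in(('rear-',(140,203),.044),('rear+',(495,203),.044),('inner-',(186,247),.044),('stubend',(150,287),.044),('stub+',(490,287),.044),('front wall out edge-ish',(190,520),.044),('bottom rear-',(167,174),.012),('bottom rear+',(473,174),.012),('landing -',(65,37),.012),('landing+',(569,37),.012)):
    P=ray(f,Z(*u),z); print(n,np.round(1e3*(M.T@(P-o['tcp_pos'])),1), np.round(P,4))
E
```

```text
rear- [-36.7 194.8 -32.3] [ 0.4802 -0.0104  0.044 ]
rear+ [-36.8 194.9  30.4] [0.4887 0.0517 0.044 ]
inner- [-26.5 194.9 -24.6] [ 0.4914 -0.0042  0.044 ]
stubend [-16.9 194.9 -31.6] [ 0.5    -0.0125  0.044 ]
stub+ [-16.9 194.9  30.6] [0.5084 0.0492 0.044 ]
front wall out edge-ish [ 46.9 194.9 -27.1] [ 0.5638 -0.0168  0.044 ]
bottom rear- [-36.  226.8 -32.6] [ 0.4809 -0.0108  0.012 ]
bottom rear+ [-36.  226.9  31.3] [0.4896 0.0524 0.012 ]
landing - [-70.5 226.8 -51. ] [ 0.4443 -0.0243  0.012 ]
landing+ [-70.6 226.9  48.5] [0.4578 0.0742 0.012 ]
```

```bash
python3 -m jog '[[[0.23,0.5,-0.08],0,0.3],[[0.23,1.5,-0.08],0,0.3],[[0.23,2.5,-0.08],0,0.3],[[0.23,3.3,-0.08],0,0.3],[[0.23,3.85,-0.08],0,0.3],[[0.23,3.85,-0.08],0,0.3]]'; python3 - <<'E'
from h import *
plan(.52,.016,.2,-.14); save('side','s4.png')
s=load('s4.png')['image'][180:280,280:380];cv2.imwrite('pics/z8.png',cv2.resize(s,None,fx=6,fy=6))
E
```

```text
clock: 4.58
tcp_pos: [0.5245, 0.0144, 0.2004]
orientation: [-1.567, 0.107, -0.113]
contact_force: [1.3, 0.4, 8.6]
grip_width: 0.0424
shift cm [-0.46  0.03  0.1 ] twist -0.0 now [0.5245 0.0144 0.2004] psi -0.1402 down [0.004  0.0005] t 4.58 F [1.3 0.4 8.6] w 0.0424
```

View pics/z8.png

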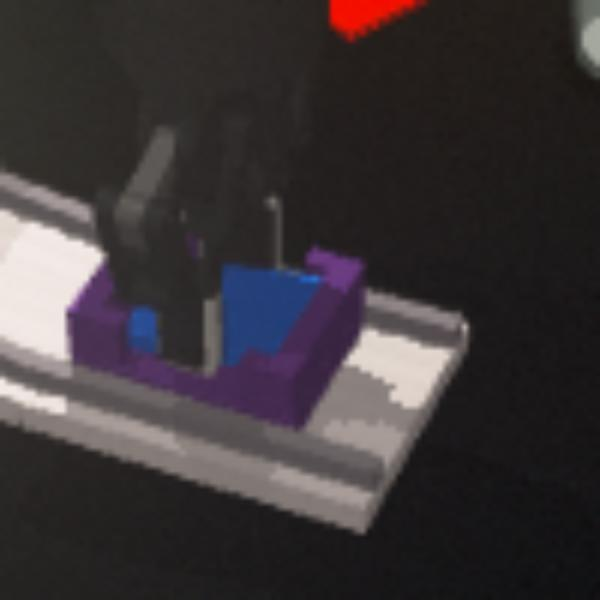

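```bash
python3 -m jog '[[[0,0,0],0,-0.3],[[0,0,0],0,-0.35],[[0,0,0],0,-0.35],[[0,-3,0],0,-0.35],[[0,-8,0],0,-0.35],[[0,-12,0],0,-0.35]]'; python3 - <<'E'
from h import *
save('wrist','w5.png'); plan(.513,-.3365,.32,-.456)
E
```

```text
clock: 5.38
tcp_pos: [0.5229, 0.0143, 0.3211]
orientation: [-1.568, 0.11, -0.11]
contact_force: [0.6, -0.1, -0.1]
grip_width: 0.0575
shift cm [  3.76   0.52 -34.88] twist 0.315 now [0.5246 0.0141 0.3258] psi -0.1406 down [0.0073 0.0014] t 5.42 F [ 1.6 -0.   3.6] w 0.0579
```

View pics/w5.png

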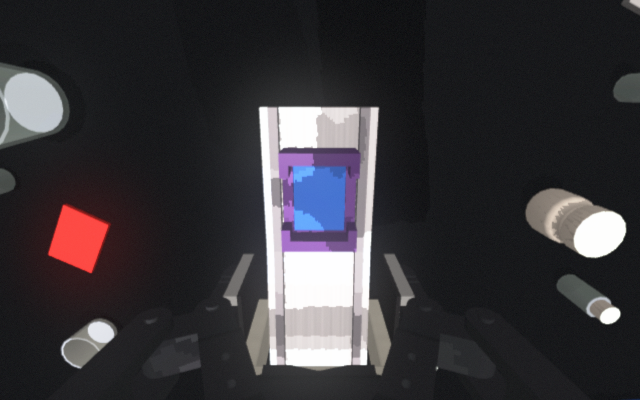

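```bash
python3 -m jog '[[[0.6,0.5,-6],0.05,-1],[[1.2,0.5,-12],0.1,-1],[[1.8,0.5,-18],0.16,-1],[[2.5,0.5,-24],0.21,-1],[[3.2,0.5,-30],0.27,-1],[[3.7,0.5,-35],0.31,-1],[[3.7,0.5,-35],0.315,-1],[[3.7,0.5,-35],0.315,-1],[[3.7,0.5,-35],0.315,-1]]'; python3 - <<'E'
from h import *
f=save('wrist','w6.png'); plan(.513,-.3365,.32,-.456)
m=mask(f['image'],'yellow'); k,l,st,ce=cv2.connectedComponentsWithStats(m); i=1+np.argmax(st[1:,4]); mm=((l==i)*255).astype(np.uint8); print(st[i])
r=fitbox([f],[mm],box(.06,.044,0,.012),(.513,-.3365)); print(r.x,r.x[2]-np.pi,r.fun)
E
```

```text
clock: 6.55
tcp_pos: [0.5114, -0.3356, 0.3143]
orientation: [-1.54, 0.355, -0.354]
contact_force: [0.2, -0.5, -1.1]
grip_width: 0.0851
shift cm [ 0.18 -0.55 -0.  ] twist 0.004 now [ 0.5114 -0.3357  0.3145] psi -0.4521 down [-0.0001  0.0011] t 6.6 F [ 0.2 -0.2 -0.2] w 0.0858
[ 295  160   52   68 2813]
[ 0.51492906 -0.33461382  2.68922403] -0.45236862263194944 0.2515240863497905
```

View pics/w6.png

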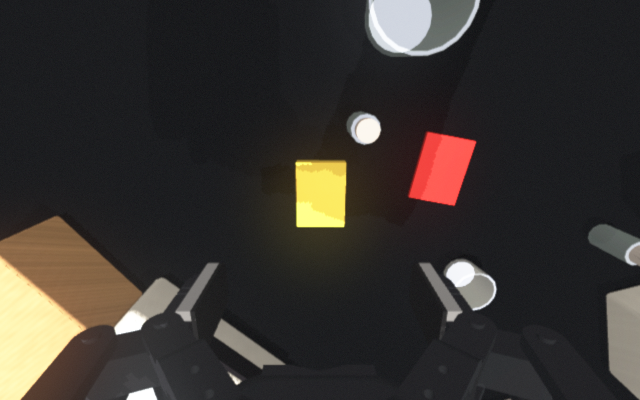

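```bash
python3 - <<'E'
from h import *
f=load('w6.png')
m=mask(f['image'],'yellow'); k,l,st,ce=cv2.connectedComponentsWithStats(m); i=1+np.argmax(st[1:,4]); mm=((l==i)*255).astype(np.uint8)
c=cv2.findContours(mm,0,2)[0][0]; h=cv2.convexHull(c); mm[:]=0; cv2.fillConvexPoly(mm,h,255)
r=fitbox([f],[mm],box(.06,.044,0,.012),(.513,-.3365)); print(r.x,r.x[2]-np.pi,r.fun)
plan(.514,-.3355,.1745,-.453)
E
```

```text
[ 0.51492594 -0.3345827   2.6854985 ] -0.4560941533836722 0.024606074894887815
shift cm [ 0.23 14.    0.12] twist 0.001 now [ 0.5114 -0.3357  0.3145] psi -0.4521 down [-0.0001  0.0011] t 6.6 F [ 0.2 -0.2 -0.2] w 0.0858
```

```bash
python3 -m jog '[[[0.35,6,0.15],0,-0.7],[[0.35,11,0.15],0,-0.6],[[0.35,14,0.15],0,-0.5],[[0.35,14,0.15],0,-0.1],[[0.35,14,0.15],0,0.3],[[0.35,14,0.15],0,0.3],[[0.35,14,0.15],0,0.3]]' 40;  python3 - <<'E'
from h import *
plan(.514,-.3355,.1745,-.453)
E
python3 -m jog '[[[0,-6,0],0,0.3],[[0,-12,0],0,0.3],[[0,-14,0],0,0.3],[[0,-14,0],0,0.3]]'; python3 - <<'E'
from h import *
save('wrist','w7.png'); plan(.521,.0152,.25,-.14)
f=load('w7.png'); cv2.imwrite('pics/z5.png',cv2.resize(f['image'][180:350,220:420],None,fx=3.5,fy=3.5))
o=get_obs();M=R.from_rotvec(o['orientation']).as_matrix()
for d in(.165,.169):
  for x in(0,.004,.008):
    Q=np.array([[x+sx*.03,d+sy*.006,sz*.022] for sx,sy,sz in((-1,-1,-1),(-1,-1,1),(1,-1,-1),(1,-1,1),(-1,1,-1))]); print(d,x,np.round(proj(f,Q@M.T+o['tcp_pos'])).tolist())
E
```

```text
clock: 7.48
tcp_pos: [0.5151, -0.3378, 0.1759]
orientation: [-1.542, 0.355, -0.358]
contact_force: [-0.2, -1.0, -0.8]
grip_width: 0.0426
shift cm [-0.19  0.14  0.16] twist -0.002 now [ 0.5151 -0.3378  0.1759] psi -0.4547 down [ 0.0018 -0.0008] t 7.47 F [-0.2 -1.  -0.8] w 0.0426
clock: 7.98
tcp_pos: [0.5149, -0.3377, 0.3162]
orientation: [-1.542, 0.354, -0.359]
contact_force: [0.3, 0.2, -1.6]
grip_width: 0.043
shift cm [-14.88   6.45  31.95] twist -0.314 now [ 0.5145 -0.3372  0.3143] psi -0.4545 down [0.     0.0005] t 8.03 F [ 0.3 -0.2 -1.8] w 0.0428
0.165 0 [[267.0, 217.0], [369.0, 217.0], [274.0, 330.0], [363.0, 330.0], [271.0, 208.0]]
0.165 0.004 [[268.0, 226.0], [368.0, 225.0], [274.0, 337.0], [362.0, 337.0], [272.0, 216.0]]
0.165 0.008 [[268.0, 234.0], [368.0, 234.0], [274.0, 344.0], [362.0, 344.0], [272.0, 224.0]]
0.169 0 [[269.0, 214.0], [367.0, 214.0], [275.0, 325.0], [362.0, 325.0], [272.0, 205.0]]
0.169 0.004 [[269.0, 222.0], [367.0, 222.0], [275.0, 331.0], [361.0, 331.0], [273.0, 213.0]]
0.169 0.008 [[270.0, 230.0], [367.0, 230.0], [275.0, 338.0], [361.0, 338.0], [273.0, 220.0]]
```

View pics/z5.png

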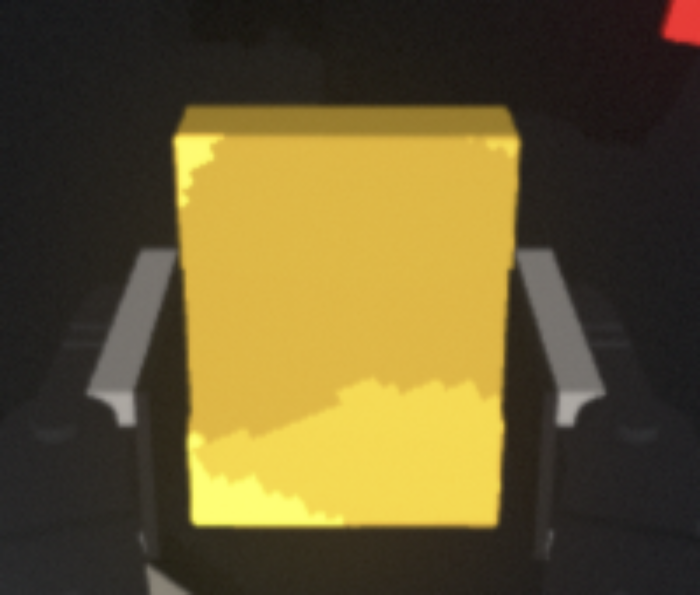

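```bash
python3 - <<'E'
from h import *
plan(.525,.0145,.255,-.14)
E
```

```text
shift cm [-14.49   5.95  32.06] twist -0.314 now [ 0.5145 -0.3372  0.3143] psi -0.4545 down [0.     0.0005] t 8.03 F [ 0.3 -0.2 -1.8] w 0.0428
```

```bash
python3 -m jog '[[[-2.5,0,5.5],-0.06,0.3],[[-5,0,11],-0.12,0.3],[[-7.5,0,16.5],-0.18,0.3],[[-10,0,22],-0.24,0.3],[[-12.5,2,27.6],-0.3,0.3],[[-14.5,4,32],-0.314,0.3],[[-14.5,5.9,32],-0.314,0.3],[[-14.5,5.9,32],-0.314,0.3],[[-14.5,5.9,32],-0.314,0.3]]'; python3 - <<'E'
from h import *
f=save('wrist','w8.png'); plan(.525,.0145,.25,-.14)
cv2.imwrite('pics/z9.png',cv2.resize(f['image'][100:350,210:430],None,fx=3,fy=2.4,interpolation=cv2.INTER_CUBIC)[:600])
E
```

```text
clock: 9.15
tcp_pos: [0.5247, 0.0126, 0.2552]
orientation: [-1.569, 0.113, -0.111]
contact_force: [-0.5, -0.8, -0.3]
grip_width: 0.0427
shift cm [-0.02  0.57  0.19] twist -0.003 now [0.525  0.0125 0.2557] psi -0.1426 down [-0.0003 -0.0005] t 9.2 F [ 0.6 -0.3 -0.8] w 0.0428
```

View pics/z9.png

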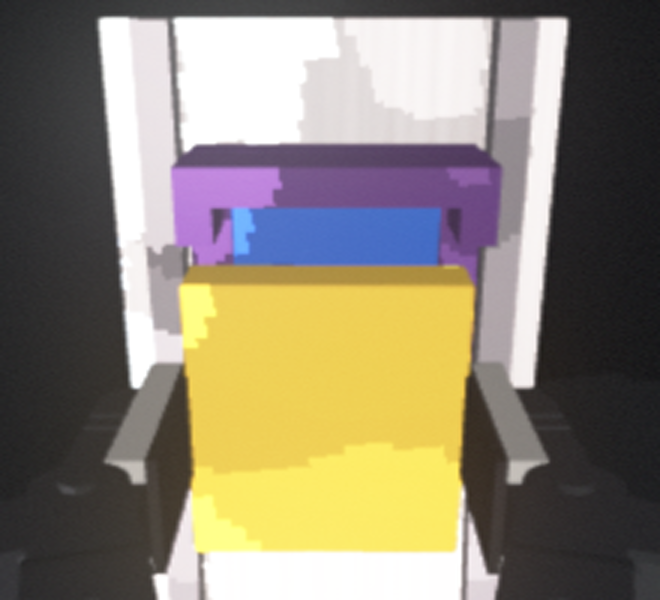

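```bash
python3 - <<'E'
from h import *
f=load('w8.png'); o=get_obs(); M=R.from_rotvec(o['orientation']).as_matrix()
Z=lambda u,v:(u/3+210-.33,v/2.4+100-.3)
for n,u,z in(('rear-',(172,168),.044),('rear+',(501,168),.044),('inner',(212,208),.044),('stubend',(180,245),.044),('stub+',(496,245),.044)):
    P=ray(f,Z(*u),z); print(n,np.round(1e3*(M.T@(P-o['tcp_pos'])),1), np.round(P,4))
d=o['tcp_pos'][2]
for v in(285,550):
  for u in((184,472) if v==285 else (194,456)):
    P=ray(f,Z(u,v),o['tcp_pos'][2]-.164); print('plate',np.round(1e3*(M.T@(P-o['tcp_pos'])),1))
E
```

```text
rear- [-41.3 211.7 -29.2] [ 0.4798 -0.0106  0.044 ]
rear+ [-41.4 211.7  33.8] [0.4888 0.0518 0.044 ]
inner [-31.4 211.7 -21.9] [ 0.4907 -0.0048  0.044 ]
stubend [-21.9 211.7 -28.6] [ 0.4991 -0.0128  0.044 ]
stub+ [-21.9 211.7  33.9] [0.508  0.0491 0.044 ]
plate [-29.8 164.  -20.7]
plate [-29.8 164.   21.9]
plate [ 29.6 164.  -21.8]
plate [ 29.5 164.   22.1]
```

```bash
python3 - <<'E'
from h import *
f=load('w8.png'); o=get_obs(); M=R.from_rotvec(o['orientation']).as_matrix()
print(M.T@(np.array(f['origin'])-o['tcp_pos']), R.from_matrix(M.T@R.from_rotvec(f['rotation']).as_matrix()).as_rotvec())
for d,x in((.169,0),(.169,.0025),(.17,0.)):
    Q=np.array([[x+sx*.03,d+sy*.006,sz*.022] for sx,sy,sz in((-1,-1,-1),(-1,-1,1),(1,-1,-1),(1,-1,1))]); print(d,x,np.round(proj(f,Q@M.T+o['tcp_pos']),1).tolist())
f=save('wrist','w9.png'); o=get_obs(); M=R.from_rotvec(o['orientation']).as_matrix()
print(M.T@(np.array(f['origin'])-o['tcp_pos']), R.from_matrix(M.T@R.from_rotvec(f['rotation']).as_matrix()).as_rotvec(),o['tcp_pos'])
E
```

```text
[-0.0807633   0.03228206  0.00038468] [ 0.97131235 -1.34280169  0.97213365]
0.169 0 [[267.7, 218.8], [367.6, 218.8], [273.7, 330.9], [361.8, 331.0]]
0.169 0.0025 [[268.0, 224.1], [367.3, 224.1], [273.9, 335.0], [361.6, 335.1]]
0.17 0.0 [[268.1, 218.0], [367.3, 218.0], [274.0, 329.5], [361.5, 329.6]]
[-0.08058285  0.03211661  0.00027615] [ 0.97105461 -1.3428484   0.97151653] [0.52509735 0.01261264 0.25599039]
```

```bash
python3 -m jog '[[[0.1,0.5,0.2],0,0.3],[[0.1,1.5,0.2],0,0.3],[[0.1,2.5,0.2],0,0.3],[[0.1,3.5,0.2],0,0.3],[[0.1,4.2,0.2],0,0.3],[[0.1,4.65,0.2],0,0.3],[[0.1,4.65,0.2],0,0.3]]'; python3 - <<'E'
from h import *
plan(.52,.016,.2,-.14); save('side','s9.png')
s=load('s9.png')['image'][180:280,280:380];cv2.imwrite('pics/z8.png',cv2.resize(s,None,fx=6,fy=6))
E
```

```text
clock: 10.12
tcp_pos: [0.5262, 0.0154, 0.2089]
orientation: [-1.568, 0.111, -0.11]
contact_force: [0.5, -0.7, -0.8]
grip_width: 0.0425
shift cm [-0.62  0.89 -0.03] twist -0.001 now [0.5262 0.0154 0.2089] psi -0.1409 down [-0.0006 -0.0001] t 10.12 F [ 0.5 -0.7 -0.8] w 0.0425
```

View pics/z8.png

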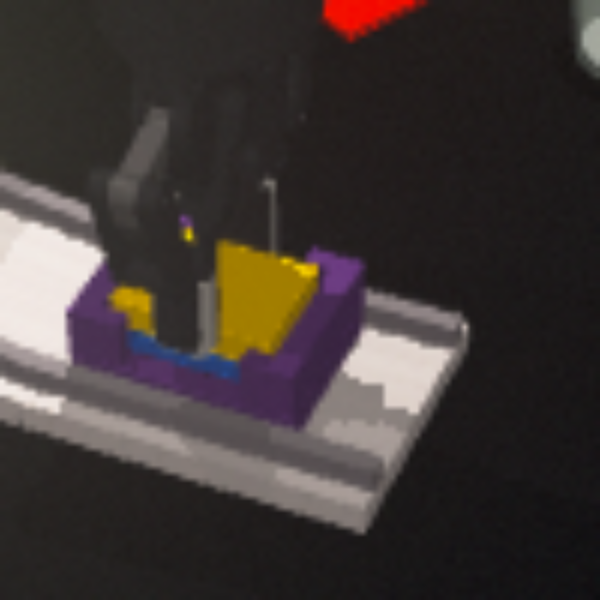

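Plate is in the well, just at contact; release and look.

```bash
python3 -m jog '[[[0,0,0],0,-0.3],[[0,0,0],0,-0.35],[[0,0,0],0,-0.35],[[0,-3,0],0,-0.35],[[0,-8,0],0,-0.35],[[0,-12,0],0,-0.35],[[0,-12,0],0,-0.35]]'; python3 - <<'E'
from h import *
f=save('wrist','w10.png'); plan(.513,-.3365,.32,-.456)
g=save('side','s10.png')
a=cv2.resize(f['image'][120:270,230:400],None,fx=3,fy=3); b=cv2.resize(g['image'][200:275,285:365],None,fx=4,fy=4)
c=np.zeros((450,840,3),np.uint8); c[:,:510]=a; c[:300,520:840]=b; cv2.imwrite('pics/z10.png',c[:,:800])
E
```

```text
clock: 11.05
tcp_pos: [0.5274, 0.0153, 0.3324]
orientation: [-1.566, 0.106, -0.116]
contact_force: [-1.0, -0.4, 0.2]
grip_width: 0.0576
shift cm [  3.59   1.02 -35.04] twist 0.315 now [0.5266 0.0154 0.3306] psi -0.1408 down [0.0033 0.0009] t 11.1 F [ 0.9 -0.3 -0.8] w 0.0574
```

View pics/z10.png

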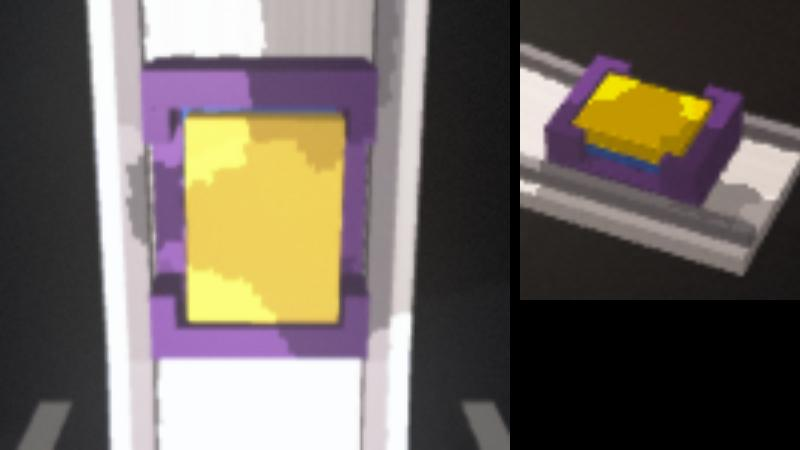

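```bash
python3 - <<'E'
from h import *
f=load('w9.png'); o=get_obs()
# camera in tool frame
Rc=R.from_rotvec([0.97105461,-1.3428484,0.97151653]).as_matrix(); oc=np.array([-0.0806,0.0321,0.0003])
for row in(335,366,399):
    d=Rc@np.array([0,-(row-f['cy'])/f['fy'],-1]); print(row,[(dd,round(1e3*(oc+d*(dd-oc[1])/d[1])[0],1)) for dd in(.06,.07,.08,.09,.101,.12)])
g=load('w10.png')['image'][300:400,150:500]; g=np.clip(g.astype(float)*4,0,255).astype(np.uint8)
cv2.imwrite('pics/z11.png',cv2.resize(g,None,fx=2.2,fy=2.2))
s=load('s10.png')['image'][90:240,240:390]; s=np.clip(s.astype(float)*5,0,255).astype(np.uint8)
cv2.imwrite('pics/z12.png',cv2.resize(s,None,fx=4,fy=4,interpolation=cv2.INTER_CUBIC))
E
```

```text
335 [(0.06, np.float64(-56.4)), (0.07, np.float64(-47.7)), (0.08, np.float64(-39.1)), (0.09, np.float64(-30.4)), (0.101, np.float64(-20.9)), (0.12, np.float64(-4.4))]
366 [(0.06, np.float64(-52.2)), (0.07, np.float64(-42.0)), (0.08, np.float64(-31.8)), (0.09, np.float64(-21.6)), (0.101, np.float64(-10.4)), (0.12, np.float64(8.9))]
399 [(0.06, np.float64(-47.3)), (0.07, np.float64(-35.4)), (0.08, np.float64(-23.5)), (0.09, np.float64(-11.6)), (0.101, np.float64(1.6)), (0.12, np.float64(24.2))]
```

View pics/z11.png

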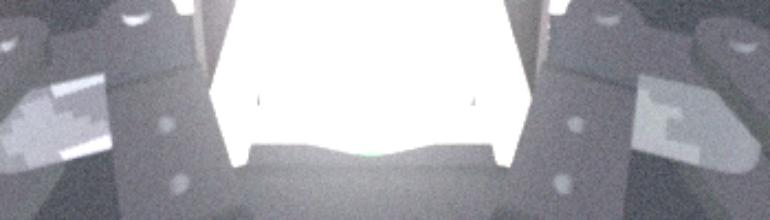

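View pics/z12.png

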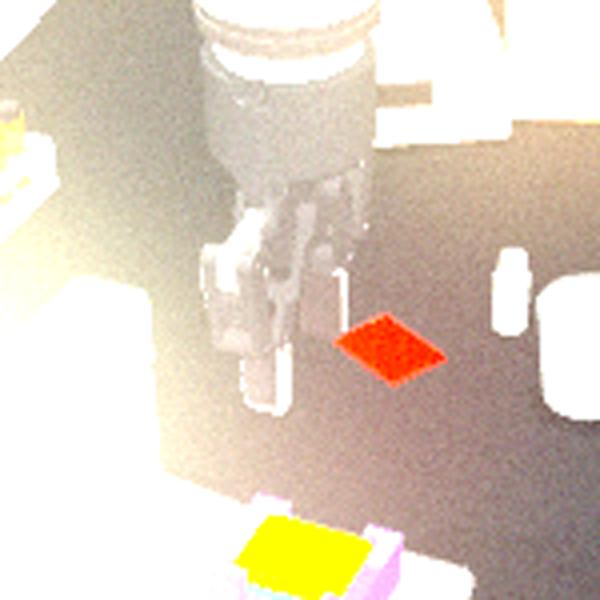

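```bash
python3 - <<'E'
from h import *
plan(.4649,.0231,.2065,-.1385)
E
```

```text
shift cm [-6.17 12.28 -0.11] twist -0.002 now [0.5261 0.0155 0.3293] psi -0.1406 down [0.0006 0.0004] t 11.15 F [-0.5  0.4  0. ] w 0.0576
```

```bash
python3 -m jog '[[[-6.2,0,-0.1],0,1],[[-6.2,0,-0.1],0,1],[[-6.2,4,-0.1],0,1],[[-6.2,9,-0.1],0,1],[[-6.2,12.2,-0.1],0,1],[[-6.2,12.2,-0.1],0,1],[[-6.2,12.2,-0.1],0,1]]'; python3 - <<'E'
from h import *
g=save('side','s11.png'); plan(.4649,.0231,.2065,-.1385)
cv2.imwrite('pics/z10.png',cv2.resize(g['image'][130:290,240:400],None,fx=3.7,fy=3.7))
for r in(.100,.150,.170): plan(.451+.9904*r,.025-.138*r,.2195,-.1385)
E
```

```text
clock: 12.02
tcp_pos: [0.4652, 0.023, 0.2076]
orientation: [-1.568, 0.111, -0.111]
contact_force: [0.4, -0.2, -0.1]
grip_width: -0.0
shift cm [-0.05  0.16 -0.  ] twist -0.003 now [0.4654 0.0231 0.2081] psi -0.1411 down [0.0015 0.0003] t 12.07 F [-0.2 -0.5  0.6] w -0.0
shift cm [ 8.55 -1.13  0.02] twist -0.003 now [0.4654 0.0231 0.2081] psi -0.1411 down [0.0015 0.0003] t 12.07 F [-0.2 -0.5  0.6] w -0.0
shift cm [13.55 -1.12  0.03] twist -0.003 now [0.4654 0.0231 0.2081] psi -0.1411 down [0.0015 0.0003] t 12.07 F [-0.2 -0.5  0.6] w -0.0
shift cm [15.55 -1.12  0.04] twist -0.003 now [0.4654 0.0231 0.2081] psi -0.1411 down [0.0015 0.0003] t 12.07 F [-0.2 -0.5  0.6] w -0.0
```

View pics/z10.png

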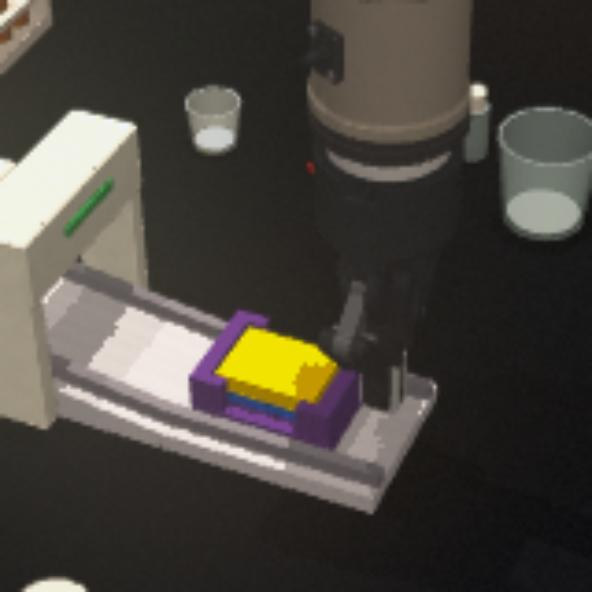

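```bash
python3 -m jog '[[[0.8,0,0],-0.003,1],[[1.5,0,0],-0.003,1],[[2.5,0,0],-0.003,1],[[3.5,0,0],-0.003,1],[[4.5,0,0],-0.003,1],[[5.5,0,0],-0.003,1],[[6.5,-0.2,0.01],-0.003,1],[[7.5,-0.4,0.02],-0.003,1],[[8.5,-0.6,0.02],-0.003,1],[[8.5,-0.6,0.02],-0.003,1]]' 40; python3 - <<'E'
from h import *
g=save('side','s12.png'); 
cv2.imwrite('pics/z10.png',cv2.resize(g['image'][130:290,220:380],None,fx=3.7,fy=3.7))
for r in(.150,.165): plan(.451+.9904*r,.025-.138*r,.2195,-.1385)
E
```

```text
clock: 13.32
tcp_pos: [0.5504, 0.0113, 0.2137]
orientation: [-1.568, 0.106, -0.111]
contact_force: [-0.6, -0.4, -0.4]
grip_width: 0.0
shift cm [ 5.01 -0.57 -0.01] twist 0.0 now [0.5499 0.0113 0.2136] psi -0.1381 down [0.0025 0.    ] t 13.38 F [0.3 0.4 0.2] w -0.0002
shift cm [ 6.51 -0.57 -0.01] twist 0.0 now [0.5499 0.0113 0.2136] psi -0.1381 down [0.0025 0.    ] t 13.38 F [0.3 0.4 0.2] w -0.0002
```

View pics/z10.png

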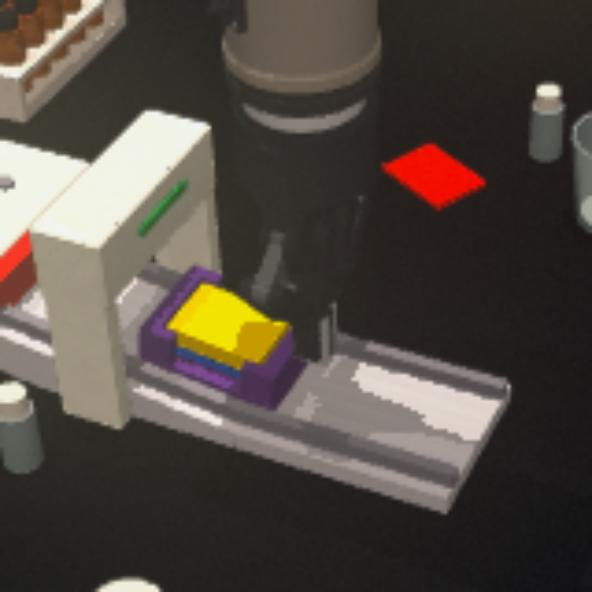

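```bash
python3 -m jog '[[[0.8,0,0],0,1],[[1.6,-0.1,0],0,1],[[2.4,-0.2,0],0,1],[[3.2,-0.3,0],0,1],[[4.0,-0.4,0],0,1],[[4.8,-0.5,0],0,1],[[5.3,-0.6,0],0,1],[[5.5,-0.65,0],0,1],[[5.5,-0.65,0],0,1]]' 40; python3 - <<'E'
from h import *
g=save('side','s13.png'); h=save('scene','c13.png')
cv2.imwrite('pics/z10.png',cv2.resize(g['image'][130:290,200:360],None,fx=3.7,fy=3.7))
cv2.imwrite('pics/z11.png',cv2.resize(h['image'][160:320,220:380],None,fx=3.7,fy=3.7))
for r in(.165,.172): plan(.451+.9904*r,.025-.138*r,.2205,-.1385)
E
```

```text
clock: 14.5
tcp_pos: [0.6039, 0.0037, 0.2198]
orientation: [-1.568, 0.107, -0.109]
contact_force: [-0.9, 0.1, 0.3]
grip_width: -0.0001
shift cm [ 1.06 -0.04 -0.01] twist 0.001 now [0.6039 0.0038 0.2201] psi -0.1379 down [ 0.0018 -0.    ] t 14.6 F [-0.7 -0.3 -0. ] w 0.0002
shift cm [ 1.76 -0.04 -0.01] twist 0.001 now [0.6039 0.0038 0.2201] psi -0.1379 down [ 0.0018 -0.    ] t 14.6 F [-0.7 -0.3 -0. ] w 0.0002
```

View pics/z10.png

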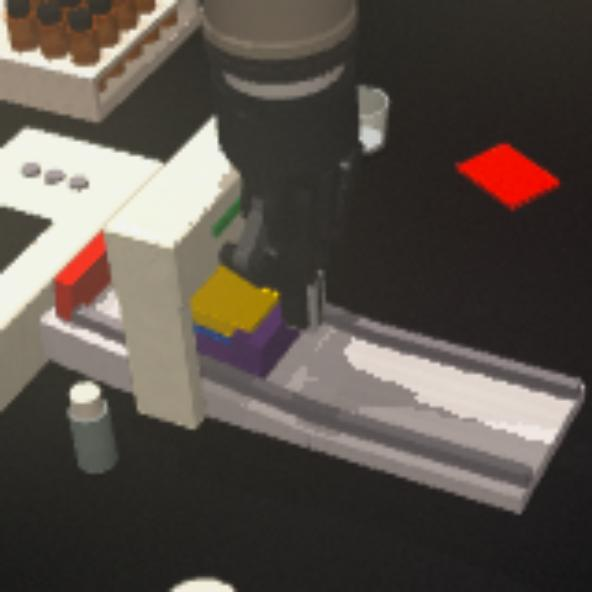

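View pics/z11.png

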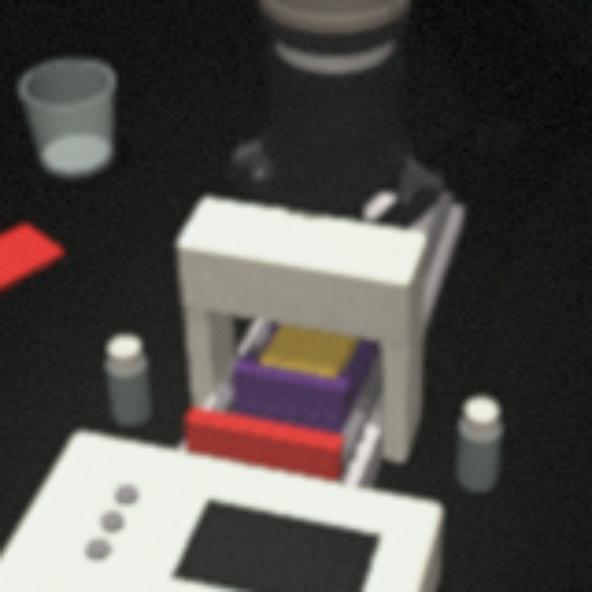

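```bash
python3 - <<'E'
from h import *
a=load('s12.png')['image'][195:250,250:310]; b=load('s13.png')['image'][190:245,240:300]
cv2.imwrite('pics/z10.png',np.hstack([cv2.resize(np.clip(x.astype(float)*1.8,0,255).astype(np.uint8),None,fx=6.5,fy=6.5,interpolation=cv2.INTER_CUBIC) for x in(a,b)]))
E
```

```text
(no output)
```

View pics/z10.png

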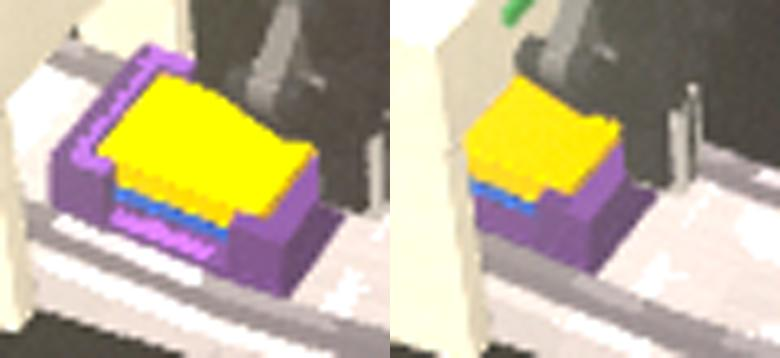

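```bash
python3 -m jog '[[[0.4,-0.05,0],0,1],[[0.8,-0.05,0],0,1],[[1.2,-0.05,0],0,1],[[1.6,-0.05,0],0,1],[[1.6,-0.05,0],0,1]]' 40; python3 - <<'E'
from h import *
g=save('side','s14.png'); h=save('scene','c14.png')
s=g['image'][110:250,200:340]; s=np.clip(s.astype(float)*2.5,0,255).astype(np.uint8)
cv2.imwrite('pics/z10.png',cv2.resize(s,None,fx=4.2,fy=4.2))
cv2.imwrite('pics/z11.png',cv2.resize(h['image'][160:320,220:380],None,fx=3.7,fy=3.7))
for r in(.170,.175,.18): plan(.451+.9904*r,.025-.138*r,.2205,-.1385)
E
```

```text
clock: 15.22
tcp_pos: [0.6187, 0.0018, 0.2202]
orientation: [-1.568, 0.11, -0.106]
contact_force: [-5.9, 0.3, 3.0]
grip_width: 0.0003
shift cm [ 0.07 -0.02 -0.01] twist 0.001 now [0.6187 0.0018 0.2203] psi -0.1377 down [-0.0019  0.0004] t 15.32 F [-4.6  1.6  3.5] w 0.0002
shift cm [ 0.57 -0.02 -0.02] twist 0.001 now [0.6187 0.0018 0.2203] psi -0.1377 down [-0.0019  0.0004] t 15.32 F [-4.6  1.6  3.5] w 0.0002
shift cm [ 1.07 -0.03 -0.02] twist 0.001 now [0.6187 0.0018 0.2203] psi -0.1377 down [-0.0019  0.0004] t 15.32 F [-4.6  1.6  3.5] w 0.0002
```

View pics/z10.png

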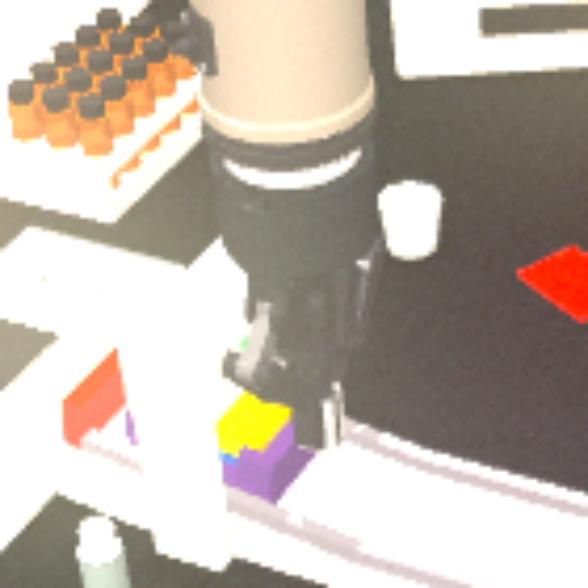

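View pics/z11.png

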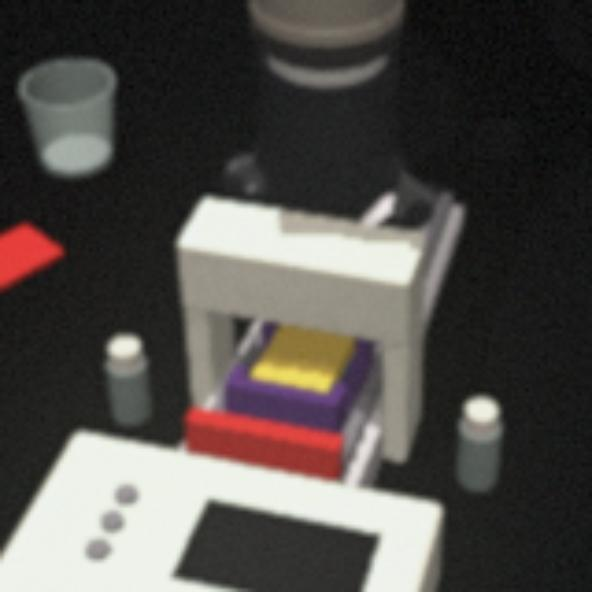

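```bash
python3 -m jog '[[[0.2,0,0],0,1],[[0.4,0,0],0,1],[[0.4,0,0],0,1]]' 40; python3 - <<'E'
from h import *
h=save('scene','c15.png');g=save('side','s15.png')
cv2.imwrite('pics/z11.png',np.hstack([cv2.resize(load(n)['image'][235:300,265:335],None,fx=5.5,fy=5.5,interpolation=cv2.INTER_CUBIC) for n in('c14.png','c15.png')]))
s=np.clip(g['image'][160:240,220:320].astype(float)*3,0,255).astype(np.uint8)
cv2.imwrite('pics/z10.png',cv2.resize(s,None,fx=6,fy=6,interpolation=cv2.INTER_CUBIC))
for r in(.170,.175,.18): plan(.451+.9904*r,.025-.138*r,.2205,-.1385)
E
```

```text
clock: 15.7
tcp_pos: [0.6225, 0.0013, 0.2202]
orientation: [-1.568, 0.11, -0.106]
contact_force: [-7.1, 1.2, 4.0]
grip_width: 0.0002
shift cm [-0.31 -0.03 -0.01] twist 0.001 now [0.6224 0.0012 0.2202] psi -0.1377 down [-0.0027  0.0004] t 15.8 F [-5.8  1.7  4.6] w -0.0001
shift cm [ 0.19 -0.03 -0.01] twist 0.001 now [0.6224 0.0012 0.2202] psi -0.1377 down [-0.0027  0.0004] t 15.8 F [-5.8  1.7  4.6] w -0.0001
shift cm [ 0.69 -0.03 -0.01] twist 0.001 now [0.6224 0.0012 0.2202] psi -0.1377 down [-0.0027  0.0004] t 15.8 F [-5.8  1.7  4.6] w -0.0001
```

View pics/z10.png

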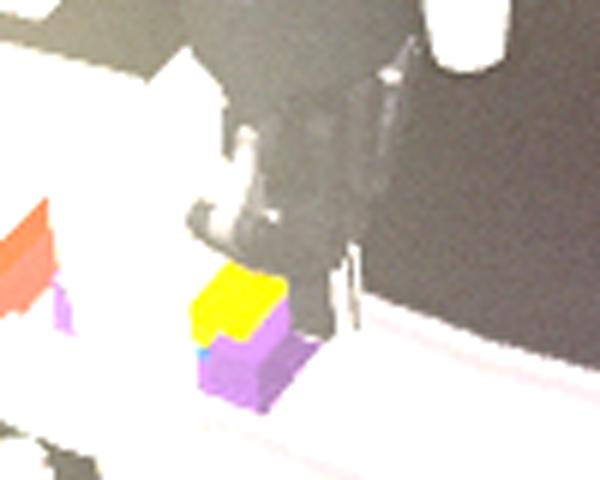

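View pics/z11.png

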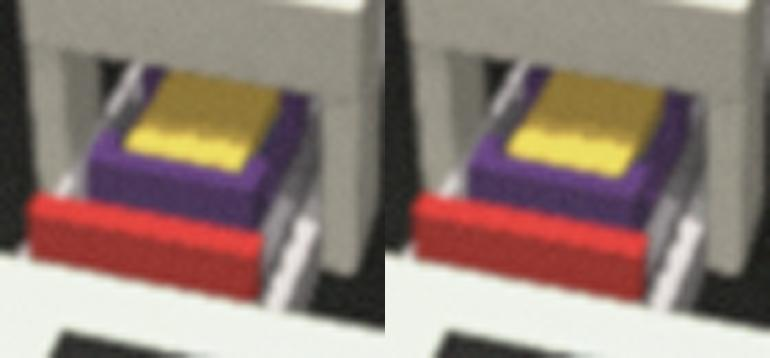

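```bash
python3 -m jog '[[[0.15,0,0],0,1],[[0.3,0,0],0,1],[[0.3,0,0],0,1]]' 40; python3 -m jog '[[[0.15,0,0],0,1],[[0.3,0,0],0,1],[[0.3,0,0],0,1]]' 40
```

```text
clock: 16.18
tcp_pos: [0.6253, 0.0008, 0.2202]
orientation: [-1.568, 0.111, -0.106]
contact_force: [-6.7, -0.1, 5.2]
grip_width: 0.0003
clock: 16.55
tcp_pos: [0.6267, 0.0007, 0.2198]
orientation: [-1.568, 0.114, -0.102]
contact_force: [-14.5, 1.4, 9.9]
grip_width: 0.0001
```

```bash
python3 -m jog '[[[-1.5,0,0],0,1],[[-3,0,0],0,1],[[-4,-6,0],0,1],[[-4,-11,0],0,1],[[-4,-11,0],0,1]]' 40; python3 - <<'E'
from h import *
h=save('scene','c16.png');g=save('side','s16.png')
cv2.imwrite('pics/z11.png',cv2.resize(h['image'][225:305,255:345],None,fx=7,fy=7,interpolation=cv2.INTER_CUBIC))
cv2.imwrite('pics/z10.png',cv2.resize(g['image'][180:250,200:300],None,fx=7,fy=7,interpolation=cv2.INTER_CUBIC))
plan(.62,0,.33)
E
```

```text
clock: 17.18
tcp_pos: [0.5907, 0.0056, 0.3347]
orientation: [-1.566, 0.101, -0.116]
contact_force: [1.0, -0.1, -1.5]
grip_width: 0.0003
shift cm [ 3.13  0.06 -0.16] twist None now [0.5892 0.0059 0.3306] psi -0.1376 down [0.0016 0.0005] t 17.27 F [ 0.5  0.1 -0.8] w -0.0002
```

View pics/z10.png

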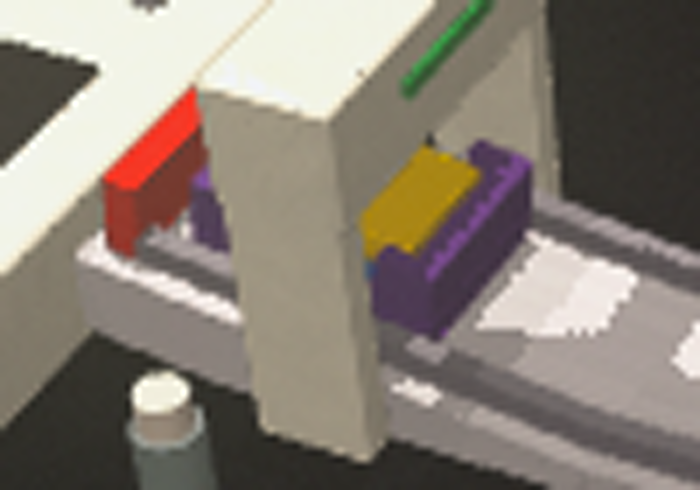

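View pics/z11.png

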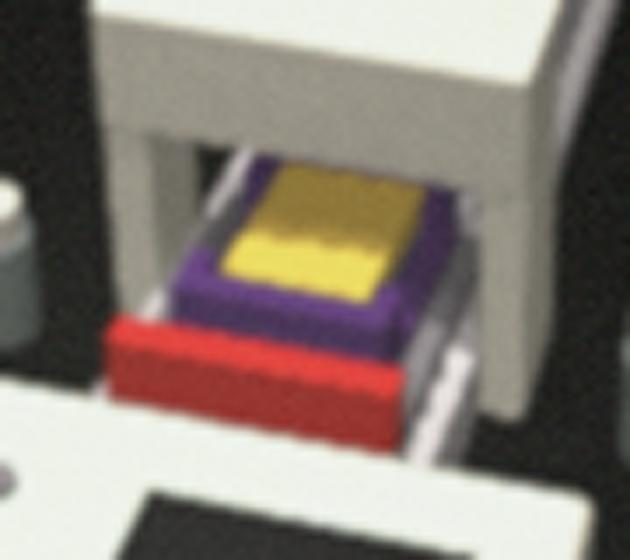

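```bash
python3 - <<'E'
from h import *
f=load('c16.png'); p=np.array([.4495,.0248,-.1385]); c,s=np.cos(p[2]),np.sin(p[2])
def loc(P): d=P[:2]-p[:2]; return np.round([1e3*(c*d[0]+s*d[1]),1e3*(-s*d[0]+c*d[1])],1)
for n,u,z in(('cas front-',(173,290),.0625),('cas front+',(397,332),.0625),('stop front top-',(118,318),.064),('stop front top+',(405,364),.064),('stop back top-',(107,338),.064),('stop back top+',(403,382),.064),('beam far low-',(97,122),.09),('beam far low+',(555,200),.09)):
    print(n,loc(ray(f,(u[0]/7+255-.4,u[1]/7+225-.4),z)))
E
```

```text
cas front- [271.4 -33.5]
cas front+ [271.3  32.7]
stop front top- [287.5 -44. ]
stop front top+ [284.1  38.5]
stop back top- [295.7 -44.3]
stop back top+ [290.8  39.8]
beam far low- [237.6 -67.2]
beam far low+ [236.4  69.4]
```

```bash
python3 - <<'E'
from h import *
r=.257; plan(.451+.9904*r,.025-.138*r,.32,-.1385)
E
```

```text
shift cm [11.74  1.08 -0.03] twist 0.001 now [0.5892 0.0059 0.3306] psi -0.1376 down [0.0016 0.0005] t 17.27 F [ 0.5  0.1 -0.8] w -0.0002
```

```bash
python3 -m jog '[[[6,0,0],0,1],[[11.7,0,0],0,-0.8],[[11.7,1,0],0,-0.8],[[11.7,1,0],0,-0.8],[[11.7,1,0],0,-0.8]]' 25; python3 - <<'E'
from h import *
h=save('wrist','w17.png'); r=.257; plan(.451+.9904*r,.025-.138*r,.2224,-.1385)
E
```

```text
clock: 17.9
tcp_pos: [0.7043, -0.0101, 0.3194]
orientation: [-1.568, 0.11, -0.106]
contact_force: [0.0, -0.6, -0.2]
grip_width: 0.0726
shift cm [ 0.12  9.76 -0.02] twist 0.001 now [ 0.7045 -0.0101  0.32  ] psi -0.1376 down [-0.0011  0.0003] t 17.95 F [1.2 0.3 0.6] w 0.0764
```

View pics/w17.png

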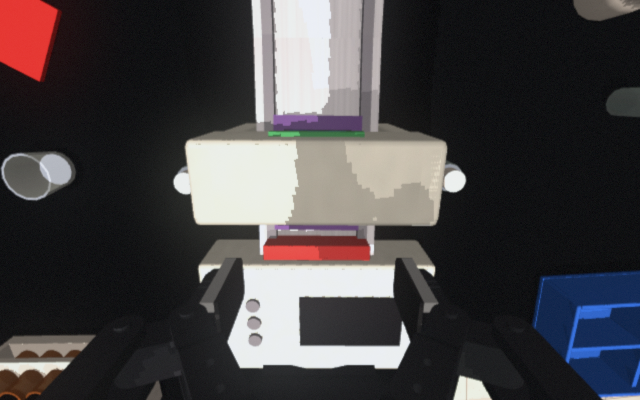

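```bash
python3 - <<'E'
from h import *
f=load('w17.png'); o=get_obs(); M=R.from_rotvec(o['orientation']).as_matrix()
cv2.imwrite('pics/z11.png',cv2.resize(f['image'][120:275,180:455],None,fx=2.9,fy=3.6,interpolation=cv2.INTER_CUBIC))
for n,u,z in(('beam far-',(195,223.5),.135),('beam far+',(438,223.5),.135),('beam near-',(188,141),.135),('beam near+',(446,141),.135),('stop front-',(265,237),.064),('stop front+',(370,238),.064),('stop back',(317,247),.064)):
    P=ray(f,u,z); print(n,np.round(1e3*(M.T@(P-o['tcp_pos'])),1))
E
```

```text
beam far- [-18.8 185.  -63.6]
beam far+ [-18.8 185.1  62. ]
beam near- [-61.  185.1 -61.8]
beam near+ [-61.  185.1  60.9]
stop front- [ 21.1 256.  -40.8]
stop front+ [ 22.  256.   39.9]
stop back [ 29.6 256.   -0.9]
```

View pics/z11.png

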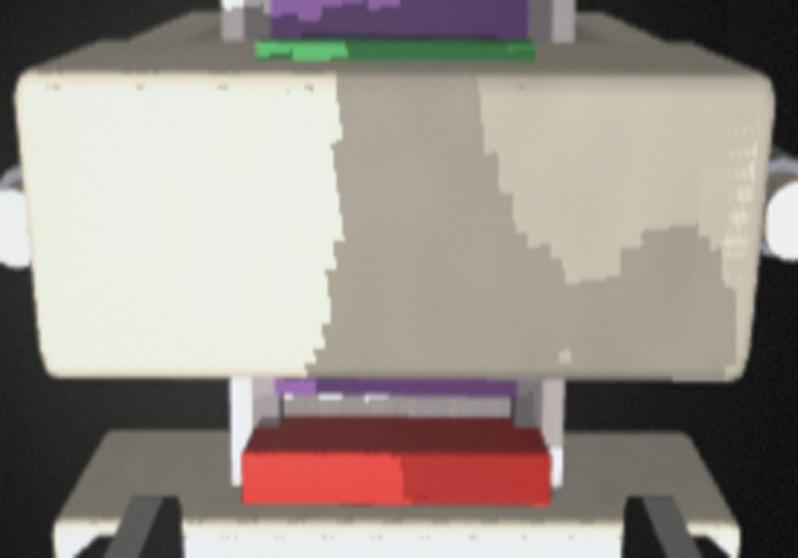

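```bash
python3 -m jog '[[[0.1,5,-0.05],0,-0.8],[[0.1,8,-0.05],0,-0.8],[[0.1,9.3,-0.05],0,-0.8],[[0.1,9.8,-0.05],0,-0.8],[[0.1,9.8,-0.05],0,-0.8]]' 25; python3 - <<'E'
from h import *
h=save('scene','c18.png'); g=save('side','s18.png'); plan(.7055,-.01,.22)
a=np.clip(h['image'][160:310,240:390].astype(float)*1.8,0,255).astype(np.uint8);b=np.clip(g['image'][130:280,170:320].astype(float)*1.8,0,255).astype(np.uint8)
cv2.imwrite('pics/z11.png',cv2.resize(np.hstack([a,b]),None,fx=2.65,fy=2.65,interpolation=cv2.INTER_CUBIC))
E
```

```text
clock: 18.58
tcp_pos: [0.7066, -0.0109, 0.2232]
orientation: [-1.568, 0.107, -0.109]
contact_force: [-0.2, -0.3, 0.3]
grip_width: 0.0768
shift cm [-0.14  0.36  0.08] twist None now [ 0.7068 -0.011   0.2236] psi -0.1377 down [0.0019 0.0001] t 18.68 F [0.5 0.1 0.4] w 0.0767
```

View pics/z11.png

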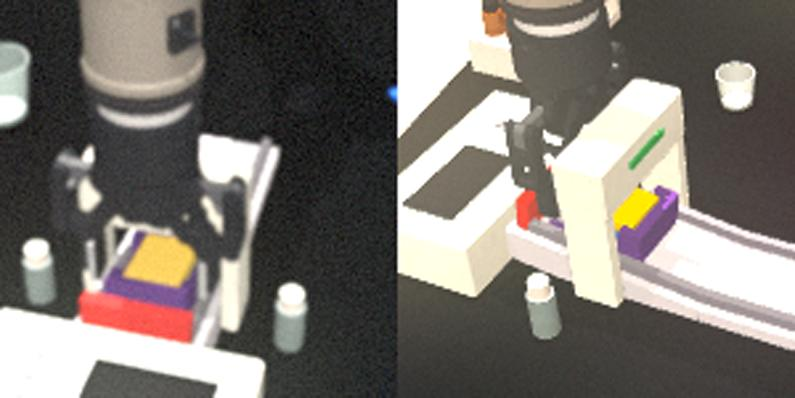

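```bash
python3 -m jog '[[[0,0.2,0],0,-0.6],[[0,0.2,0],0,-0.2],[[0,0.2,0],0,0],[[0,0.2,0],0,0]]' 25; python3 - <<'E'
from h import *
h=save('scene','c19.png'); plan(.7055,-.01,.22)
a=np.clip(h['image'][200:300,250:370].astype(float)*1.8,0,255).astype(np.uint8)
cv2.imwrite('pics/z11.png',cv2.resize(a,None,fx=5,fy=5,interpolation=cv2.INTER_CUBIC))
E
```

```text
clock: 19.18
tcp_pos: [0.7066, -0.0111, 0.2209]
orientation: [-1.568, 0.108, -0.109]
contact_force: [-1.0, -1.1, 5.6]
grip_width: 0.0634
shift cm [-0.12  0.09  0.09] twist None now [ 0.7066 -0.0111  0.2209] psi -0.1378 down [ 0.0008 -0.    ] t 19.23 F [-1.6  0.3  6.1] w 0.0631
```

View pics/z11.png

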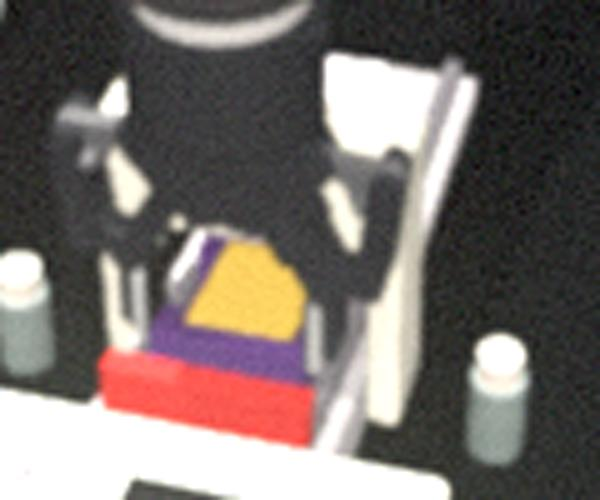

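```bash
python3 -m jog '[[[0.3,-0.04,0],0,0],[[0.6,-0.08,0],0,0],[[0.9,-0.12,0],0,0],[[1.1,-0.15,0],0,0],[[1.1,-0.15,0],0,0]]' 30; python3 - <<'E'
from h import *
h=save('scene','c20.png'); plan(.7055,-.01,.22)
a=np.clip(h['image'][200:300,250:370].astype(float)*1.8,0,255).astype(np.uint8)
cv2.imwrite('pics/z11.png',cv2.resize(a,None,fx=5,fy=5,interpolation=cv2.INTER_CUBIC))
E
```

```text
clock: 19.85
tcp_pos: [0.7151, -0.0121, 0.2219]
orientation: [-1.567, 0.114, -0.102]
contact_force: [-12.7, 1.5, 13.9]
grip_width: 0.0635
shift cm [-0.98  0.2   0.08] twist None now [ 0.7151 -0.0121  0.2219] psi -0.1378 down [-0.0073  0.0012] t 19.9 F [-12.5   0.9  14.3] w 0.0628
```

View pics/z11.png

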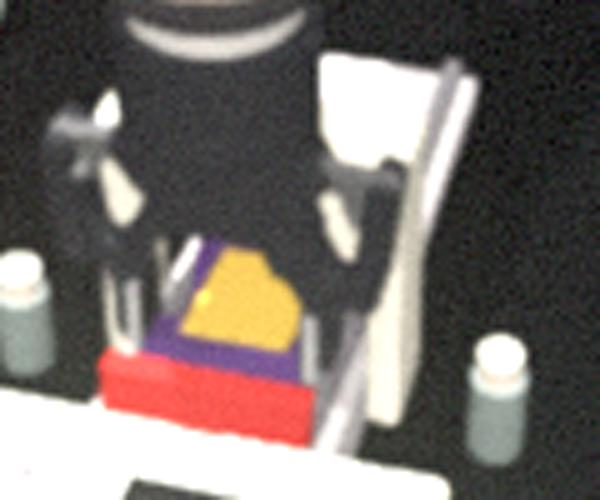

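```bash
python3 -m jog '[[[0.0,-0.12,0],0,0],[[0.2,-0.15,0],0,0],[[0.4,-0.17,0],0,0],[[0.4,-0.17,0],0,0]]' 30; python3 - <<'E'
from h import *
h=save('scene','c21.png'); plan(.7055,-.01,.22)
a=np.clip(h['image'][200:300,250:370].astype(float)*1.8,0,255).astype(np.uint8)
cv2.imwrite('pics/z11.png',cv2.resize(a,None,fx=5,fy=5,interpolation=cv2.INTER_CUBIC))
E
```

```text
clock: 20.4
tcp_pos: [0.7203, -0.0127, 0.2229]
orientation: [-1.568, 0.111, -0.105]
contact_force: [-5.5, 0.6, 3.7]
grip_width: 0.0629
shift cm [-1.5   0.29  0.07] twist None now [ 0.7203 -0.0127  0.2229] psi -0.1378 down [-0.0035  0.0006] t 20.45 F [-4.8  1.6  4. ] w 0.063
```

View pics/z11.png

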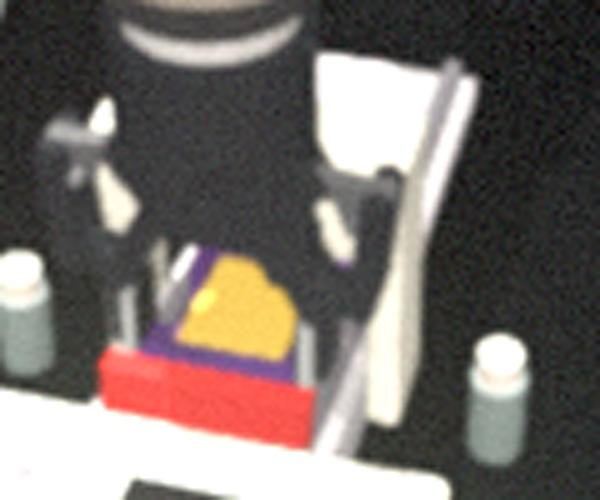

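```bash
python3 -m jog '[[[0.1,-0.02,0],0,0],[[0.2,-0.03,0],0,0],[[0.2,-0.03,0],0,0]]' 30;  python3 -m jog '[[[0.15,-0.02,0],0,0],[[0.15,-0.02,0],0,0]]' 30; python3 - <<'E'
from h import *
h=save('scene','c22.png');g=save('side','s22.png'); plan(.7055,-.01,.22)
a=np.clip(h['image'][240:300,265:335].astype(float)*1.6,0,255).astype(np.uint8);b=np.clip(g['image'][180:240,200:270].astype(float)*1.6,0,255).astype(np.uint8)
cv2.imwrite('pics/z11.png',cv2.resize(np.hstack([a,b]),None,fx=5.7,fy=5.7,interpolation=cv2.INTER_CUBIC))
E
```

```text
clock: 20.82
tcp_pos: [0.7212, -0.0128, 0.2228]
orientation: [-1.567, 0.114, -0.102]
contact_force: [-9.6, 1.0, 6.9]
grip_width: 0.0628
clock: 21.08
tcp_pos: [0.7217, -0.0129, 0.2228]
orientation: [-1.567, 0.117, -0.1]
contact_force: [-15.5, 2.4, 9.9]
grip_width: 0.0631
shift cm [-1.64  0.3   0.07] twist None now [ 0.7217 -0.0129  0.2228] psi -0.1381 down [-0.0105  0.0015] t 21.18 F [-14.9   2.2  10.4] w 0.0628
```

View pics/z11.png

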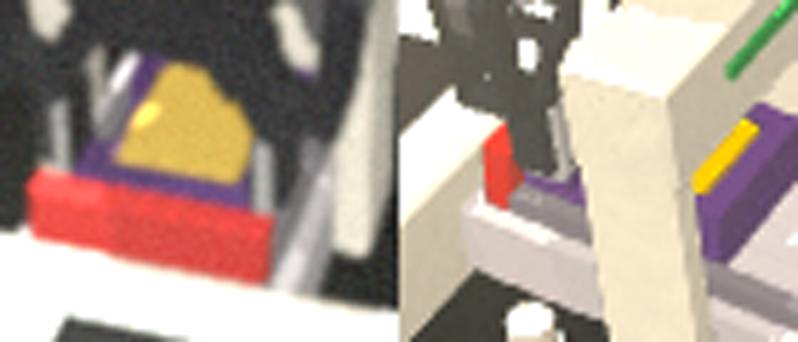

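```bash
python3 -m jog '[[[0,0,0],0,-0.8],[[0,0,0],0,-0.8],[[0,0,0],0,-0.8],[[0,-4,0],0,-0.8],[[0,-9,0],0,-0.8],[[0,-12,0],0,-0.8],[[0,-12,0],0,-0.8]]' 30; python3 - <<'E'
from h import *
f=save('wrist','w23.png');h=save('scene','c23.png');g=save('side','s23.png'); plan(.7055,-.01,.22)
a=np.clip(h['image'][235:300,262:340].astype(float)*1.4,0,255).astype(np.uint8);b=np.clip(g['image'][180:245,200:278].astype(float)*1.4,0,255).astype(np.uint8)
cv2.imwrite('pics/z11.png',cv2.resize(np.hstack([a,b]),None,fx=5.1,fy=5.1,interpolation=cv2.INTER_CUBIC))
cv2.imwrite('pics/z12.png',cv2.resize(f['image'][100:275,180:455],None,fx=2.9,fy=3.4,interpolation=cv2.INTER_CUBIC))
E
```

```text
clock: 22.05
tcp_pos: [0.7259, -0.0137, 0.3473]
orientation: [-1.567, 0.103, -0.114]
contact_force: [0.4, 0.3, -0.4]
grip_width: 0.0768
shift cm [-1.9  12.25  0.07] twist None now [ 0.7244 -0.0133  0.3425] psi -0.1377 down [-0.0016  0.    ] t 22.2 F [-0.9 -0.4 -0. ] w 0.0767
```

View pics/z11.png

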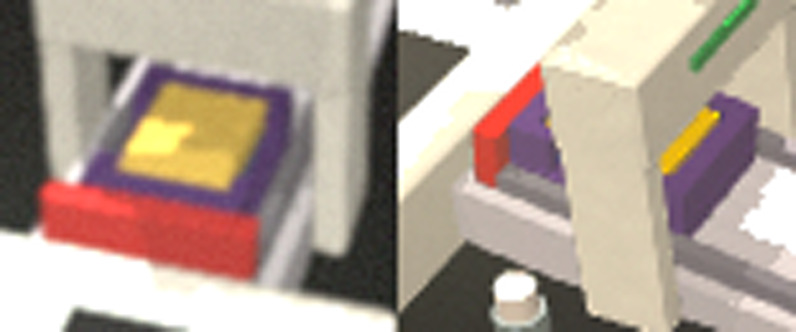

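View pics/z12.png

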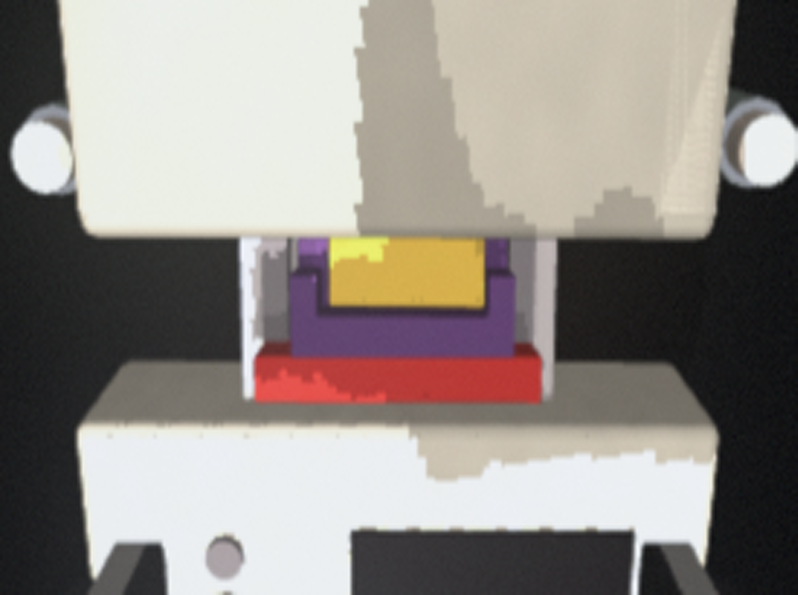

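```bash
python3 -m jog '[[[0,-3,0],0,-0.8],[[0,-3,0],0,-0.8],[[0,-3,0],0,-0.8]]' >/dev/null; python3 - <<'E'
from h import *
h=save('scene','c24.png')
d=cv2.absdiff(h['image'],load('c23.png')['image'])[245:300,262:340]; print(d.max(),d.mean())
E
```

```text
63 2.6416472416472416
```

View pics/c24.png

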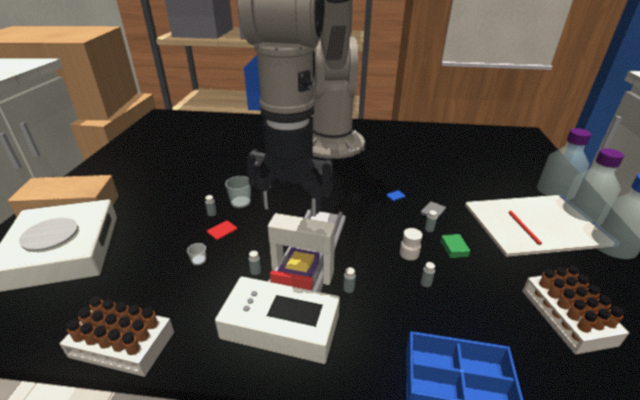

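```bash
python3 -c "
from bench import *
print(hand_in())"
```

```text
the job is handed in; nothing more can be done
None
```

The cassette is packed with the blue 8 mm and yellow 12 mm plates. It rests against the red stop, and I handed the job in at about 22.6 s.

- **Packing:** The blue plate went in first, with the yellow plate on top. The pictures after placing show both lying flat, and the yellow one level with the rim.
- **Pushing up the ramp:** I pushed the cassette from behind with closed fingers until the gripper touched the near side of the bridge. That contact showed about 15 N at the wrist, below the 40 N limit. The cassette was then about 13 mm short of the stop.
- **The last 13 mm:** A straight push could not reach any further under the bridge. I held the front end block from beyond the beam and slid it along the slope instead of pushing it. The gripper bore down on it throughout and its rise matched the slope, so it was not lifted. I stopped when the wrist force rose to about 15 N.
- **Last checks:** The wrist picture after release shows the cassette's front edge flush and square with the stop across its width. About half a second later the scene picture shows it still against the stop. In that picture the unused plates and the other things appear where they stood, and the gripper was clear of everything.
- **Disagreements:** The cameras differed by 2 to 3 mm. An early wrist reading of how the plates sat in the gripper was about 2.5 mm off because the arm was still settling. I corrected this for the yellow plate before placing it. The blue plate was placed on the uncorrected reading but still went into the well.
- **Not checked:** A comparison of the last two scene pictures gave a mean difference of 2.6 (peak 63 of 255). I took this as noise and lighting, and did not examine it further.

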